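# Log the shell block at the microscope

## Task

The clear resin block on the microscope stage holds four shells: log them by clicking the tally counter exactly four times, letting the lever come fully up after each click. Then take the block from under the objective and lower it flat, without dropping it, into the empty bay of the wooden tray, and let go; do not knock the microscope or move anything else.

Things in the scene. Friction and masses are not known exactly. Their poses are not given: they have to be found in the camera images.
- lever_pad (a point): Centre of the finger pad on the tally lever's end: a smooth steel roll 12 mm thick, 20 mm wide along the counter's y; moves with the lever. At rest it is 37 mm from the drum axle (36 mm in front of it, 9 mm above it), 51 mm above the table, its top at 57 mm. Pushed straight down it swings about the axle; at full travel its centre is at 25 mm, its top at 31 mm, 33 mm in front of the axle.
- tally_lever (a joint): Lever angle in rad: 0 at rest (fully up), 0.73 at its lower stop. Sprung: about 3 N at the pad to start it, 6 to 9 N near the bottom. It counts once it has passed about 0.5 (push it to the stop to be sure) and must come back below 0.04 before it can count again.
- tally_drum (a joint): Angle of the counter's drum in rad, about 0 at the start (reads zero). Each full click advances it by 0.628 and it stays in its detent, so four clicks read 2.51. It cannot be turned back.
- tally: Small chrome desk tally counter, fixed: drum housing 42 mm across, 44 mm wide, its axle along y, 42 mm up; black foot 86 x 62 mm (x -35..51); pips on a white drum show in a window on top; wing knob on the +y side, to y = 37 mm. Origin on the table under the axle; the lever points to -x, z up. Only the pad and its 8 mm wide arm stand in front of the housing.
- block: The clear resin block to log: 76 (x) x 42 (y) x 26 mm (z), 75 to 135 g, white foot plate, four brown shells inside in order of size. Origin at the centre of its underside, x along its length, z up. It lies flat on the microscope stage near the optical axis, its +x end towards the column within about 15 degrees.
- scope: White stereo microscope, fixed. Origin on the table, on the optical axis; x to the column, z up. Foot x -95..140, y +-75 mm, stage on its top at z = 62. Black objective: 48 mm wide at its lower end (z = 170), 68 mm from z = 200. Head x -49..57, y +-52, z 225..331; eyepieces lean to the front, to x = -95, z = 382. Column x 99..125, y +-20. Over the stage it is open to the front and sides.
- stage (a point): Centre of the stage top, on the optical axis, 62 mm above the table; axes as the microscope's.
- tray: Wooden tray, fixed: 284 (x) x 68 (y) mm, with three bays of 88 x 56 mm in a row along x, 92 mm apart. Floor 6 mm thick, rims and dividers 5 mm above the floor. Two bays hold other blocks, one is empty. Origin at the centre of its underside, x along its length.
- bay: Felt liner of the empty bay. Origin at the middle of that bay on its floor, 6 mm above the table; axes as the tray's.
- block_b: Another resin block of the same size, with insects, in its bay: leave it alone. Origin at the centre of its underside.
- block_c: A third resin block of the same size, with insects, in its bay: leave it alone. Origin at the centre of its underside.
- tweezers: Steel tweezers 120 mm long and 8 mm high lying on the stage beside the block (microscope's +y side): leave alone. Origin under their middle.
- dishes: Two stacked closed Petri dishes, 90 mm across, 29 mm high: leave alone. Origin under the centre.
- bottle: Amber bottle, 52 mm across, 135 mm tall, standing beside the counter: leave alone. Origin under the centre.
- bowl: Glass bowl, 124 mm across, 75 mm high: leave alone. Origin under the centre.
- lens: Hand lens lying flat, 157 mm long, 61 mm wide, 13 mm high: leave alone. Origin 50 mm from the centre of the glass, towards the handle.
- slidebox: Small slide box 88 x 42 x 31 mm: leave alone. Origin under the centre.
Mind the look-alikes: they are no part of the job. Leave any blue look-alike of the block alone.

How it is judged:
By the outcome, as a careful person would: the job done as asked, in the order asked, and still so for the second after the job is handed in, with the robot touching nothing.
It also fails if it takes over 72 s, if anything falls off the work surface, if the arm or the gripper's body presses on something with over 40 N, if the wrist force passes 120 N, or if a joint passes its speed limit or range.

## Robot

A 6-joint arm with a two-finger parallel gripper is mounted at the origin on the work surface. World frame = base frame: x ahead of the robot, y to its left, z up, the work surface at z = 0. Lengths are in mm, angles in rad, forces in N, time in s.
With the tool pointing down it reaches from about 300 to 875 mm from the base axis. Payload 4.2 kg.
Tool frame: the origin (TCP) lies midway between the tips of the shut fingers; the grasp point (between the pads) lies 19 mm behind it (robot.hold_point_z is the distance from the TCP to the grasp point, in mm); z points along the fingers, y is the direction in which the jaws open and shut (so a half turn about z gives the same grasp; the last joint's range is limited). The gripper opens to 85 mm and grips with 20 to 120 N. Pads are 22 mm wide; open, the fingers measure 114 mm over their backs; the gripper's body (76 mm by 85 mm) begins 54 mm behind the grasp point. The pads swing forward as they close: fully open they stand 13 mm farther back than shut.
Start: joints at [-1.153, 0.32, 1.565, -0, 1.257, -0.02], TCP at [243.775, -520.783, 231.338] pointing down, gripper open.
Joint ranges: [-3.11, 3.11], [-0.84, 2.01], [0.21, 2.61], [-1.34, 4.49], [0.05, 2.63], [-2.56, 2.56]. Speed limits (rad/s): [2.57, 2.57, 3.14, 3.14, 3.14, 3.14].

## Interface

Orientations are given as a 3x3 rotation matrix whose columns are the frame's x, y, z axes.
In Python, from rig import robot gives the robot as it stands.
- The arm moves only by the tool move_arm, never from a script. Its argument "motion" is a list of rows, each a list of 5 numbers: the closure in counts, from 0 (fully open) to 255 (shut), then the shift along the tool's x, y, z in mm, then the turn about the tool's z in degrees. A call has exactly 10 rows; each row is the pose to reach, as a shift and turn from the pose commanded when the call began, along the tool's axes at that moment; what a row does not reach only later rows make up. A row lasts 1/10 s, in which the tool goes at most 50 mm and 8.59 degrees, less where a joint would pass 70% of its speed; a pose out of reach is approached as far as the arm can. A call with a gripper value outside its range is refused whole. The fingers move at their own pace and stop on an object; "force" is the grip in N (left out, the last holds). Time passes only in rows, so rows that repeat a pose let the fingers close, or fill a call up. It gives the time, the measured TCP pose, the force and the opening at its end, in the units of the state.
- robot.get_state(): the state, without advancing time (a new reading comes with each control period).
- robot.snapshot(name): name is "scene" or "top" or "wrist"; returns the picture (384x512x3 uint8, red, green, blue); there is no depth.
- robot.camera_model(name): a dict with "fx", "fy", "cx", "cy" (pixels), "view" (4x4, takes a point from world to camera coordinates). Camera axes: x right, y down, z forward; pixel columns grow to the right and rows downward; lengths in mm; the calibration is good to about 2 mm. A picture is of the moment at which its call begins: read the wrist's pose just before it. camera_model takes no time and is no camera call; for the wrist camera it gives the pose at the moment of the call.
- robot.job_done(): hands the job in, once; it reports no verdict.
The state is a dict: "t": time; "joint_positions": joint angles; "dq": joint speeds; "joint_efforts": joint torques, N m; "tool_pos": TCP position; "ee_rot": TCP orientation; "wrist_force": force on the tool from outside, world axes, zero at the start; "ft_torque": the same for the moment, N m; "gripper_width": finger opening in mm.
Only numpy, scipy, OpenCV 4.12 (cv2) and the standard library are available. Lean on these libraries where they do the work, as an engineer would, in place of code of your own. Each camera call takes 0.05 s, during which the arm holds its last target. There are 200 camera calls.

## Working session

There is one attempt and no reset: what is moved stays moved. The work goes in short steps, Python scripts to look and compute and a tool call to move; the robot and the scene stay as the last step left them, time stands still between calls to the robot, and variables do not carry over. Pictures are saved under pics/ and viewed, about 8 in all and at most 12, crops included, and the job is handed in when it is done.

Besides the shell and the picture viewer there is one more tool, called as name([rows], argument=value, ...), one row to a line, values as JSON. move_arm: Moves the arm, as the interface text tells. Its arguments: {"type":"object","properties":{"motion":{"type":"array","items":{"type":"array","items":{"type":"number"}}},"force":{"type":"number"}},"required":["motion"]}

```bash
mkdir -p pics; ls; cat > h.py <<'E'
import numpy as np, cv2
from rig import robot
def snap(n,f):
    m=robot.camera_model(n); im=robot.snapshot(n); cv2.imwrite('pics/'+f+'.png',im[:,:,::-1]); return im,m
def ray(m,u,v):
    V=np.array(m['view']);R=V[:3,:3];c=-R.T@V[:3,3]
    d=R.T@np.array([(u-m['cx'])/m['fx'],(v-m['cy'])/m['fy'],1]);return c,d
def onz(m,u,v,z):
    c,d=ray(m,u,v);return (c+d*(z-c[2])/d[2]).round(1)
def proj(m,p):
    V=np.array(m['view']);q=V[:3,:3]@np.array(p)+V[:3,3];return np.array([q[0]/q[2]*m['fx']+m['cx'],q[1]/q[2]*m['fy']+m['cy']]).round(1)
E
python3 - <<'E'
from h import *
a,m=snap('scene','s');b,m2=snap('top','t');
for k in (m,m2): print(k['fx'],ray(k,256,192))
cv2.imwrite('pics/t2.png',cv2.resize(b,(800,600),interpolation=2)[:,:,::-1])
cv2.imwrite('pics/s2.png',cv2.resize(a,(800,600),interpolation=2)[:,:,::-1])
print(robot.get_state())
E
```

```text
pics
485.8666661725628 (array([1108.22848406, -921.37453425, 1469.18894582]), array([-0.33259638,  0.51516609, -0.79018137]))
361.3247260281466 (array([ 339.3514672 ,   32.75847906, 1113.99541408]), array([ 0.18437507,  0.02438987, -0.98264585]))
{'t': 0.1, 'joint_positions': array([-1.15299173e+00,  3.20219069e-01,  1.56553928e+00, -2.80186603e-05,
        1.25740397e+00, -1.99996511e-02]), 'dq': array([ 0.00067951, -0.00191189, -0.00264219,  0.0015479 , -0.00083193,
        0.00146176]), 'joint_efforts': array([ 1.85667136e-04, -4.16408694e+01, -2.34703803e+01,  1.24135315e-07,
        4.92235340e-03,  3.94126153e-05]), 'tool_pos': array([ 243.59479314, -520.38739888,  230.57834163]), 'ee_rot': array([[ 9.05681068e-01,  4.23959155e-01, -6.61259325e-04],
       [ 4.23959671e-01, -9.05679949e-01,  1.42382791e-03],
       [ 4.75556520e-06, -1.56988127e-03, -9.99998768e-01]]), 'wrist_force': array([-0.22150272, -0.33572998,  0.88010868]), 'ft_torque': array([-0.0236803 , -0.04188901,  0.02713675]), 'gripper_width': 85.76270422062034}
```

View pics/t2.png

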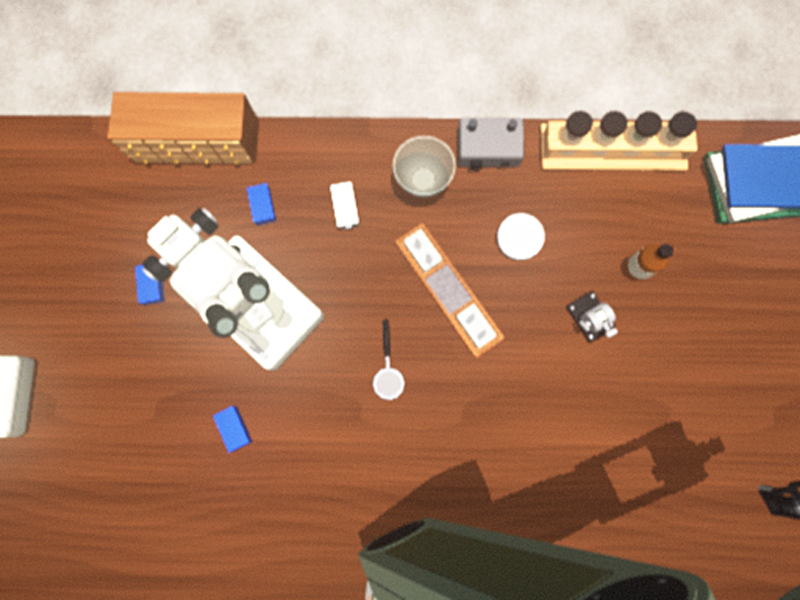

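View pics/s2.png

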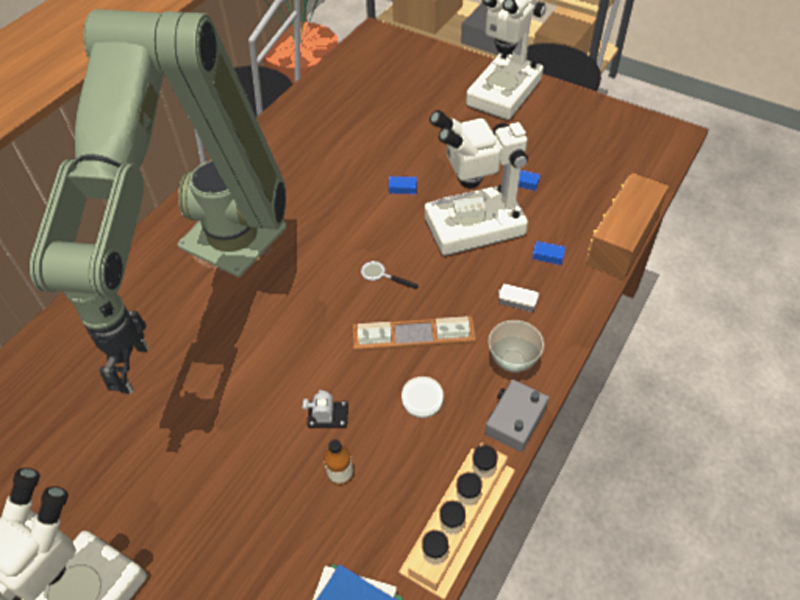

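The top view has the scope with the block at (245,300), the tray at (450,290) with its empty middle bay, and the counter at (595,315). The counter's lever appears to point towards lower right. The scene view shows two more microscopes, one at the far side (505,70) and one at near left (60,550), plus blue blocks.

```bash
python3 - <<'E'
from h import *
a=cv2.imread('pics/s.png');b=cv2.imread('pics/t.png')
def c(i,u,v,w,h,s): return cv2.resize(i[v:v+h,u:u+w],(w*s,h*s),interpolation=cv2.INTER_CUBIC)
# each 400x300
T=np.hstack([c(b,90,130,130,100,3),c(b,350,170,65,50,6)]);S=np.hstack([c(a,265,70,78,60,5),c(a,185,240,65,50,6)])
cv2.imwrite('pics/c1.png',np.vstack([T,S]));print(T.shape,S.shape)
m=robot.camera_model('top')
f=.64
def P(u,v,z): return onz(m,u*f,v*f,z)
print('dir',P(400,300,0),P(500,300,0),P(400,200,0))
# tray by colour (orange wood light)
hsv=cv2.cvtColor(b,cv2.COLOR_BGR2HSV)
print('tray corners',[P(*p,11) for p in((396,241),(422,224),(503,337),(478,356))])
print('scope foot',[P(*p,62) for p in((322,318),(268,368),(235,235))])
print('tally',[P(*p,42) for p in((597,318),)],[P(*p,5) for p in((568,306),(592,292),(598,342))],P(612,332,57))
E
```

```text
(300, 780, 3) (300, 780, 3)
dir [548.4  60.4   0. ] [ 550.7 -140.1    0. ] [759.9  63.7   0. ]
tray corners [array([668. ,  70.1,  11. ]), array([704.6,  17.7,  11. ]), array([ 474.8, -142.9,   11. ]), array([437. , -93.6,  11. ])]
scope foot [array([500.5, 205.6,  62. ]), array([405.5, 302.1,  62. ]), array([661.7, 381.9,  62. ])]
tally [array([ 509.7, -318.2,   42. ])] [array([ 539.1, -274.1,    5. ]), array([ 568.1, -323.1,    5. ]), array([ 467.9, -329.9,    5. ])] [ 481.1 -340.1   57. ]
```

View pics/c1.png

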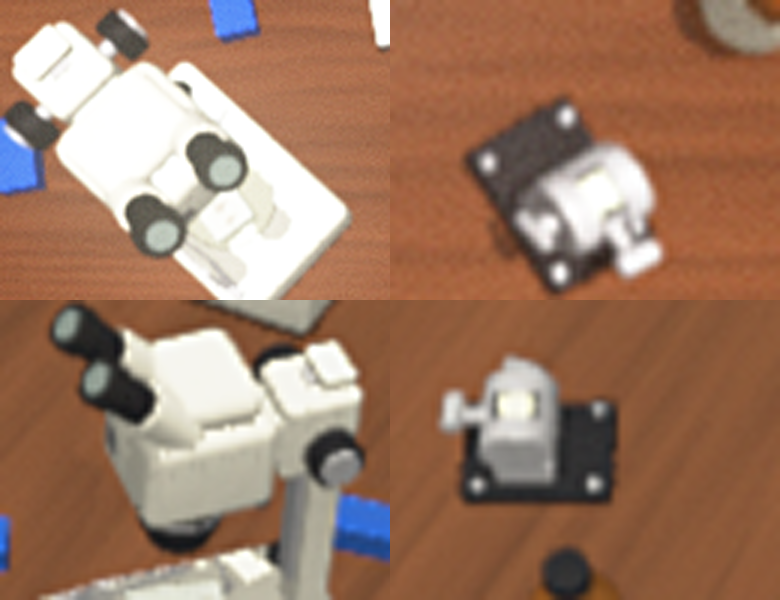

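```bash
python3 - <<'E'
from h import *
mt=robot.camera_model('top');ms=robot.camera_model('scene')
cr=lambda x,y,u0,v0,ox,oy,s:(u0+(x-ox)/s-.4,v0+(y-oy)/s-.4)
t=lambda x,y:cr(x,y,350,170,390,0,6); s=lambda x,y:cr(x,y,185,240,390,300,6)
def tri(p,q):
    c1,d1=ray(mt,*p);c2,d2=ray(ms,*q);A=np.c_[d1,-d2];k=np.linalg.lstsq(A,c2-c1,rcond=None)[0]
    a=c1+k[0]*d1;b=c2+k[1]*d2;return ((a+b)/2).round(1),np.linalg.norm(a-b).round(1)
print('pad top',onz(mt,*t(640,253),55),onz(ms,*s(455,408),54),tri(t(640,253),s(455,408)))
F=[onz(mt,*t(*p),6)[:2] for p in((468,158),(565,98),(560,292))];print('foot',F)
Fs=[onz(ms,*s(*p),6)[:2] for p in((618,403),(612,500),(465,500))];print('foot scene',Fs)
print('window',onz(mt,*t(600,195),63))
print([x for x in dir(robot) if x[0]!='_'], robot.hold_point_z)
a=cv2.imread('pics/s.png');b=cv2.imread('pics/t.png')
g=lambda i,u,v,w,h,k:cv2.resize(i[v:v+h,u:u+w],(w*k,h*k),interpolation=cv2.INTER_CUBIC)
cv2.imwrite('pics/c2.png',np.vstack([g(a,265,112,80,30,10)[:,:],g(b,120,165,100,38,8)[:,:]]) if 0 else np.vstack([g(a,268,112,75,35,10),g(b,135,175,75,25,10)]))
E
```

```text
pad top [ 483.4 -339.7   55. ] [ 480.6 -337.4   54. ] (array([ 482.7, -338.9,   58.1]), np.float64(0.8))
foot [array([ 538.6, -271. ]), array([ 570.9, -322.5]), array([ 469.5, -315. ])]
foot scene [array([ 538.7, -267.7]), array([ 570.3, -321.7]), array([ 498.7, -363.3])]
window [ 510.7 -319.    63. ]
['IKError', 'camera_model', 'get_state', 'hold_point_z', 'job_done', 'snapshot'] 18.700000000000003
```

View pics/c2.png

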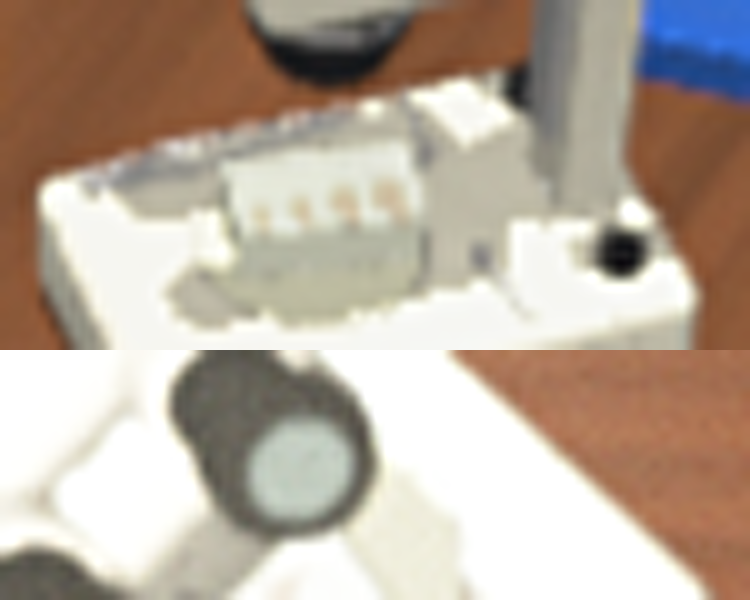

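The scene crop shows the clear block with four brown shells on the stage, top face at about crop (225–415, 140–235). The choice is unambiguous: the blue blocks and the two tray blocks with insects are look-alikes. Moving over the counter pad.

move_arm([
  [255,40,-9,10,-1],
  [255,80,-18,20,-2],
  [255,120,-27,30,-3],
  [255,160,-36,40,-4],
  [255,200,-45,50,-5],
  [255,240,-54,60,-5.5],
  [255,270,-60,80,-5.5],
  [255,289,-62.5,90,-5.5],
  [255,289,-62.5,90,-5.5],
  [255,289,-62.5,90,-5.5],
], force=60)

```text
t: 1.1
tool_pos: [478.8, -341.5, 141.0]
ee_rot: [[0.86, 0.51, -0.001], [0.51, -0.86, 0.0], [-0.001, -0.001, -1.0]]
wrist_force: [1.0, -0.7, -0.1]
gripper_width: 0.1
```

```bash
python3 - <<'E'
from h import *
s=robot.get_state();print(s['t'],s['tool_pos'],s['ee_rot'].round(3),s['wrist_force'],s['gripper_width'])
w,m=snap('wrist','w1');print(ray(m,256,192))
print('pad proj',proj(m,[481,-339.5,54]), 'tcp',proj(m,s['tool_pos']))
cv2.imwrite('pics/w1b.png',cv2.resize(w,(800,600))[:,:,::-1])
ms=robot.camera_model('scene')
Q=np.array([onz(ms,268+x/10-.4,112+y/10-.4,88) for x,y in((225,160),(410,138),(415,212),(245,235))])[:,:2]
print(Q,Q.mean(0))
a=Q[1]-Q[0];print(np.linalg.norm(Q-np.roll(Q,1,0),axis=1),np.degrees(np.arctan2(a[1],a[0])))
mt=robot.camera_model('top')
# scope foot in scene: front corner left (40,190), front near (100,345)
E
```

```text
1.1 [ 478.77867481 -341.52986882  140.96713628] [[ 0.86   0.51  -0.001]
 [ 0.51  -0.86   0.   ]
 [-0.001 -0.001 -1.   ]] [ 0.97388707 -0.67615941 -0.09688709] 0.09668768909826488
(array([ 551.95515155, -298.7425445 ,  282.62167876]), array([-0.28024735, -0.17502229, -0.94387522]))
pad proj [252.4 194.1] tcp [252.8 252.8]
[[476.6 327.2]
 [535.  375.3]
 [555.8 339.3]
 [503.5 294.4]] [517.725 334.05 ]
[42.41992456 75.65824476 41.57691667 68.92967431] 39.4758985579492
```

View pics/w1b.png

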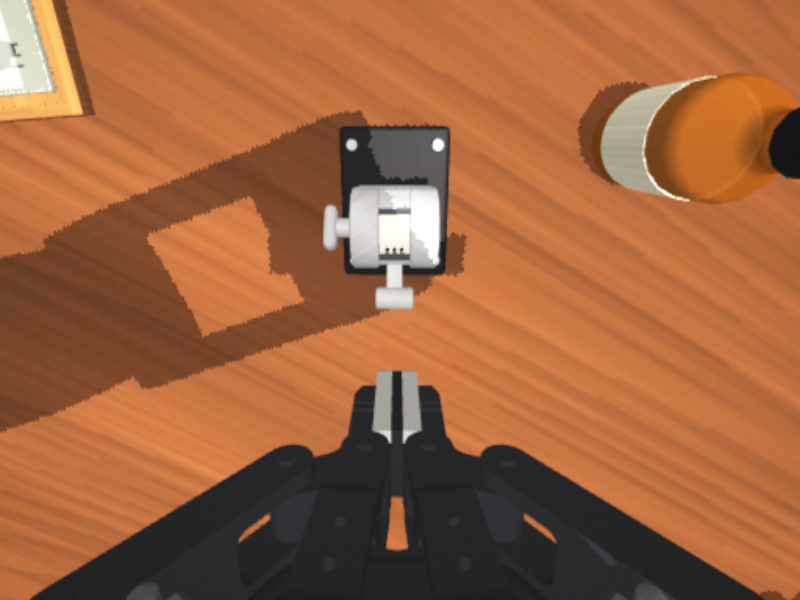

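Counter pad at (394,298) in the wrist view, centred laterally and 5 mm ahead of the fingertips, which agrees with the estimate. First push.

move_arm([
  [255,2,0,30,0],
  [255,2,0,60,0],
  [255,2,0,78,0],
  [255,2,0,84,0],
  [255,2,0,92,0],
  [255,2,0,100,0],
  [255,2,0,106,0],
  [255,2,0,109,0],
  [255,2,0,109,0],
  [255,2,0,109,0],
])

```text
t: 2.15
tool_pos: [481.2, -342.1, 35.2]
ee_rot: [[0.861, 0.508, 0.003], [0.508, -0.861, -0.003], [0.001, 0.004, -1.0]]
wrist_force: [-1.5, 0.9, 5.1]
gripper_width: 0.1
```

move_arm([
  [255,0,0,3,0],
  [255,0,0,5,0],
  [255,0,0,6,0],
  [255,0,0,6,0],
  [255,0,0,6,0],
  [255,0,0,6,0],
  [255,0,0,6,0],
  [255,0,0,6,0],
  [255,0,0,6,0],
  [255,0,0,6,0],
])

```text
t: 3.15
tool_pos: [482.4, -341.8, 30.4]
ee_rot: [[0.861, 0.508, 0.005], [0.508, -0.861, -0.003], [0.003, 0.005, -1.0]]
wrist_force: [-1.9, 4.2, 14.8]
gripper_width: 0.0
```

At the stop (15 N). Release fully and check the drum.

move_arm([
  [255,0,0,-10,0],
  [255,0,0,-20,0],
  [255,0,0,-30,0],
  [255,0,0,-40,0],
  [255,0,0,-44,0],
  [255,0,0,-44,0],
  [255,0,0,-44,0],
  [255,0,0,-44,0],
  [255,0,0,-44,0],
  [255,0,0,-44,0],
])

```text
t: 4.15
tool_pos: [480.6, -340.5, 69.9]
ee_rot: [[0.861, 0.509, -0.001], [0.509, -0.861, 0.0], [-0.0, -0.001, -1.0]]
wrist_force: [-0.6, -0.9, -1.6]
gripper_width: 0.3
```

```bash
python3 - <<'E'
from h import *
w,m=snap('wrist','w2');print(robot.get_state()['tool_pos'])
cv2.imwrite('pics/w2b.png',np.hstack([cv2.resize(w[100:220,200:300],(400,480)),cv2.resize(cv2.imread('pics/w1.png')[100:220,200:300,::-1],(400,480))])[:,:,::-1])
E
```

```text
[ 480.63272722 -340.55150363   70.01106917]
```

View pics/w2b.png

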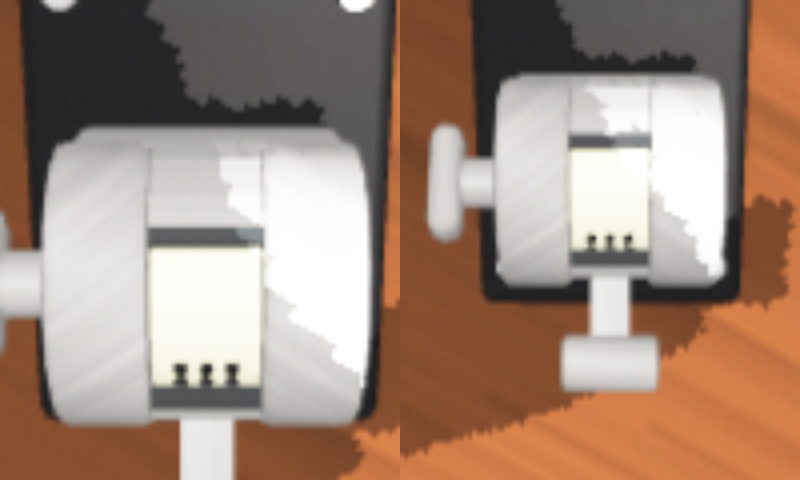

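```bash
python3 - <<'E'
import cv2
for n,(v0,v1,u0,u1) in (('w1',(132,168,240,266)),('w2',(155,204,235,268))):
    g=cv2.imread(f'pics/{n}.png',0)[v0:v1,u0:u1]
    print(n)
    for r in g: print(''.join(' .:-=+*#%@'[9-min(9,int(x)*10//256)] for x in r))
E
```

```text
w1
.::.........      ..  .   
.:---------...:::::::::   
.:+*********++=========   
..+***********=========   
.:+**********+=========   
.:-:...........       .   
...                       
...                       
...                       
...                   .   
...                       
...                       
...                       
...                       
...                   .   
...                   .   
...                   ... 
...                   :...
...                   -...
...                   :...
...                   :...
...                   :...
...                   :...
..:                   :...
.:-                   ::..
.:-                   :::.
.:-    :.  .:.  .:    ::::
.:-   :#%  =%- .*%.   ::::
::-   .*+  -#: .*+.   ::::
::-....+-..-*-..+-....-:::
::----=**--=*+--**+----:::
::=*******************=:::
::+*******************=:::
::+*******************=-::
::=+++++++++++++++++++=-::
----::::::::::::::::::----
w2
.-..........................     
.-::::::::::::::::::::::::::::.  
.-+*********************=======  
.-+*****************
[... 843 characters left out ...]
                 .:.
.::                           ::.
.::                           ::.
.:-                           -:.
.:-                           -:.
.:-                           -:.
.:-                           -:.
.:-      ..     ..    ..      -::
.:=     -##+   =##.  -##=     -::
.:=     =%%+  .*%%.  =%%=     -::
::=     .*#-   =%+   :*#:     -::
.:=.    .+#-   =%-.  :*#.    .-::
.:-:....=##*..:*##:..=##=.....-::
.:-=----=***---***---=**+-----=::
::=***************************=::
::=***************************=::
::=***************************=::
::=***************************=-:
::=***************************=-:
::=============================--
---:::::::::::::::::::::::::::---
```

move_arm([
  [255,0,0,8,0],
  [255,0,0,16,0],
  [255,0,0,24,0],
  [255,0,0,32,0],
  [255,0,0,38,0],
  [255,0,0,43,0],
  [255,0,0,44,0],
  [255,0,0,44,0],
  [255,0,0,44,0],
  [255,0,0,44,0],
])

```text
t: 5.2
tool_pos: [481.7, -340.8, 30.0]
ee_rot: [[0.861, 0.508, 0.003], [0.509, -0.861, -0.001], [0.002, 0.003, -1.0]]
wrist_force: [-4.9, 5.7, 26.7]
gripper_width: -0.3
```

```bash
cat > asc.py <<'E'
from h import *
import sys
n=sys.argv[1]
s=robot.get_state();w,m=snap('wrist',n);print(s['tool_pos'],s['wrist_force'])
a=proj(m,[510.6,-321.7,63]).astype(int);print(a)
g=cv2.cvtColor(w,cv2.COLOR_RGB2GRAY)[a[1]-28:a[1]+42:2,a[0]-22:a[0]+22]
for r in g: print(''.join(' .:-=+*#%@'[9-min(9,int(x)*10//256)] for x in r))
E
python3 asc.py w3
```

```text
[ 481.73688768 -340.77082732   30.01743161] [-4.93282192  5.72064623 26.72672214]
[248 220]
...-.        .                           :. 
...-.                                    ::.
...-.                                    ::.
...-.                                    ::.
...-.                                    ::.
...-.                                    ::.
...-.                                    ::.
...-:                                    -:.
...--               .*%%=                -:.
...--                +%%*                -:.
...--                                    -:.
...-=                                    -:.
...-=                                    -:.
...:=                                    -:.
...-=.                                  .-:.
...:=.                                  .-::
...:=:                                  .-::
..::=-                                  :-::
:..:-=.                                 --::
..::-+===================================-::
::::=************************************-::
::::-************************************-::
::::-************************************---
-----==--=-==-=---===--====-=-=----==-===---
++++*+:........:---------*#####----------:+*
*****+:........---------=#%%%%%+---------:+*
*****+:........---------=#%%%%%+----------+*
******------------------=#%%%%%+----------**
****#%%%%%%%%%*---------=#%%%%%+---------+%%
**#%%%%%%%%%%%+---------=#%%%%%+---------+#%
*%%%%%%%%%%%%%=---------=#%%%%%+---------=#%
*%%%%%%%%%%%%%----------+%%%%%%*----------#%
#%%%%%%%%%%%%#----------+%%%%%%*----------*%
#%%%%%%%%%%%%*----------+%%%%%%*----------*#
%%%%%%%%%%%%%*----------+%%%%%%*----------+%
```

move_arm([
  [255,0,0,-10,0],
  [255,0,0,-20,0],
  [255,0,0,-30,0],
  [255,0,0,-40,0],
  [255,0,0,-44,0],
  [255,0,0,-44,0],
  [255,0,0,-44,0],
  [255,0,0,-44,0],
  [255,0,0,-44,0],
  [255,0,0,-44,0],
])

```text
t: 6.25
tool_pos: [480.6, -340.6, 70.0]
ee_rot: [[0.861, 0.509, -0.0], [0.509, -0.861, 0.0], [-0.0, -0.001, -1.0]]
wrist_force: [0.0, -0.3, -0.7]
gripper_width: -0.2
```

```bash
python3 asc.py w4
```

```text
[ 480.61833976 -340.56616583   69.99092378] [ 0.01707758 -0.34588007 -0.6929242 ]
[251 187]
.......-+**********************+=====       
.......-+++++++*+++++++++++++++++--:+       
.......-.     =%%                           
.......-.     :++                   .       
.......-.                           .       
.. ....-.                           .       
.......-.                           ..      
.......:.                           .:..    
.......:.                           .:......
.......:.                           ........
.......:.           .*%%            ....... 
.......-.             .             .:......
.......:.                           ::......
.......::                           -:......
.......:-                           -:......
.......:-                           -:......
.......:-                           -:::....
......::=                          .-:::::::
:::::..:-...........................-:::::::
::::::::=***************************=:::::::
::::::::=***************************=:::::::
::::::::=***************************=-::::::
-----:---:::::::::::::::::::::::::::--------
=========+******.............-******+=======
****************.        ....=**************
****************.        .. .=**************
****************.       .....=**************
****************.       .....=**************
****************.       .....=**************
****************..      .....=**************
****************..      .....=**************
****************..      .....=**************
******+---------:.......::::::--------=*****
******-:::::::::::::::::::::::::::::::-+****
******:..............................::+*==+
```

The drum pips read 1 now: the slow first push did not register, the brisk one did. Three more brisk clicks, reading the drum after each.

move_arm([
  [255,0,0,8,0],
  [255,0,0,16,0],
  [255,0,0,24,0],
  [255,0,0,32,0],
  [255,0,0,38,0],
  [255,0,0,43,0],
  [255,0,0,44,0],
  [255,0,0,44,0],
  [255,0,0,44,0],
  [255,0,0,44,0],
])

```text
t: 7.3
tool_pos: [481.8, -340.8, 30.0]
ee_rot: [[0.861, 0.508, 0.003], [0.508, -0.861, -0.001], [0.002, 0.003, -1.0]]
wrist_force: [-4.9, 5.3, 26.8]
gripper_width: 0.1
```

move_arm([
  [255,0,0,-10,0],
  [255,0,0,-20,0],
  [255,0,0,-30,0],
  [255,0,0,-40,0],
  [255,0,0,-44,0],
  [255,0,0,-44,0],
  [255,0,0,-44,0],
  [255,0,0,-44,0],
  [255,0,0,-44,0],
  [255,0,0,-44,0],
])

```text
t: 8.3
tool_pos: [480.6, -340.5, 70.0]
ee_rot: [[0.861, 0.509, -0.0], [0.509, -0.861, 0.0], [-0.0, -0.001, -1.0]]
wrist_force: [0.1, -0.3, 0.1]
gripper_width: -0.3
```

```bash
python3 asc.py w5 | head -24
```

```text
[ 480.6179881  -340.54851112   69.98931392] [ 0.08692128 -0.26043415  0.07144104]
[251 187]
.......-+**********************+=====       
.......-+++++++*+++++++++++++++++--:+       
.......-.     =%%                           
.......-.     :++                   .       
.......-.                           .       
.......-                            .       
.......-.                           ..      
.......:.                  .**.     .:..    
.......:.                  .*#-     .:......
.......:.                           ........
.......:.                           ....... 
.......:.                           ::......
.......:.     -#%:                  ::......
.......::     .==                   -:......
.......:-                           -:......
.......:-                           -:......
.......:-                           -:::....
......::=            ...           .-::::.::
:::::..:-............*##............-:::::::
::::::::=***************************=:::::::
::::::::=***************************=:::::::
::::::::=***************************=-::::::
```

Reads 2 (a diagonal pair, with the "1" leaving at the front edge).

move_arm([
  [255,0,0,8,0],
  [255,0,0,16,0],
  [255,0,0,24,0],
  [255,0,0,32,0],
  [255,0,0,38,0],
  [255,0,0,43,0],
  [255,0,0,44,0],
  [255,0,0,44,0],
  [255,0,0,44,0],
  [255,0,0,44,0],
])

```text
t: 9.35
tool_pos: [481.8, -340.8, 30.1]
ee_rot: [[0.861, 0.509, 0.003], [0.509, -0.861, -0.001], [0.002, 0.003, -1.0]]
wrist_force: [-4.1, 5.0, 26.0]
gripper_width: -0.1
```

move_arm([
  [255,0,0,-10,0],
  [255,0,0,-20,0],
  [255,0,0,-30,0],
  [255,0,0,-40,0],
  [255,0,0,-44,0],
  [255,0,0,-44,0],
  [255,0,0,-44,0],
  [255,0,0,-44,0],
  [255,0,0,-44,0],
  [255,0,0,-44,0],
])

```text
t: 10.35
tool_pos: [480.6, -340.6, 70.0]
ee_rot: [[0.861, 0.509, -0.001], [0.509, -0.861, 0.0], [-0.0, -0.001, -1.0]]
wrist_force: [0.0, 0.0, -0.8]
gripper_width: -0.6
```

```bash
python3 asc.py w6 | head -24
```

```text
[ 480.57939436 -340.55385595   69.96242106] [ 0.01866181  0.01890036 -0.83838589]
[251 187]
.......-+**********************+=====       
.......-+++++++*+++++++++++++*+++--:+       
.......-.     =%%          :#%=             
.......-.     :++           =+:     .       
.... ..-.                           .       
.......-.                           .       
.......-.                           ..      
.......:.                  .**:     .:..    
.......:.                  .*+-     .:......
.......:.                           ........
.......:.           .*%%            ....... 
.......-.             .             .:......
.......:.     -#%:                  ::......
.......::     .==                   -:......
.......:-                           -:......
.......:-                           -:......
.......:=                  -#%=     -:::....
.....:::=                  .--.    .-:::.:::
:::::..:-...........................-:::::::
::::::::=***************************=:::::::
::::::::=***************************=:::::::
::::::::=***************************=-::::::
```

Reads 3. Fourth click, with a lift at the end.

move_arm([
  [255,0,0,8,0],
  [255,0,0,16,0],
  [255,0,0,24,0],
  [255,0,0,32,0],
  [255,0,0,38,0],
  [255,0,0,43,0],
  [255,0,0,44,0],
  [255,0,0,44,0],
  [255,0,0,44,0],
  [255,0,0,44,0],
])

```text
t: 11.4
tool_pos: [481.7, -340.8, 30.0]
ee_rot: [[0.861, 0.508, 0.003], [0.508, -0.861, -0.001], [0.002, 0.003, -1.0]]
wrist_force: [-4.1, 4.0, 27.3]
gripper_width: 0.5
```

move_arm([
  [255,0,0,-10,0],
  [255,0,0,-20,0],
  [255,0,0,-30,0],
  [255,0,0,-40,0],
  [255,0,0,-44,0],
  [255,0,0,-44,0],
  [255,0,0,-44,0],
  [255,0,0,-44,0],
  [255,0,0,-44,0],
  [255,0,0,-44,0],
])

```text
t: 12.4
tool_pos: [480.6, -340.6, 70.0]
ee_rot: [[0.861, 0.509, -0.001], [0.509, -0.861, 0.0], [-0.0, -0.001, -1.0]]
wrist_force: [-0.0, -0.2, 0.4]
gripper_width: -0.1
```

```bash
python3 asc.py w7 | head -24
```

```text
[ 480.58368212 -340.56275549   69.97728511] [-0.02578126 -0.21113404  0.38670588]
[251 187]
.......-+**********************+=====       
.......-+++++++*+++++++++++++*+++--:+       
.......-.     =%%          :#%=             
.......-.     :++           +*:     .       
.......-.                           .       
.......-.                           .       
.......-.                           ..      
.......:.     :#*          .**.     .:..    
.......:.     -#*          .*#-     .:......
.......:.                           ........
.......:.                           .:..... 
.......:.                           .:......
.......:.     -#%:         -#%=     ::......
.......::     .==          .-+.     -:......
.......:-                           -:......
.......:-                           -:......
.......:=                  -#%=     -:::....
......::=            ...   .--.    .-:::::::
:::::..:-............*##............-:::::::
::::::::=***************************=:::::::
::::::::=***************************=:::::::
::::::::=***************************=-::::::
```

The drum reads 4 and the lever is up. The block sits about 30 mm behind the head's front face, and a strictly vertical tool can't get there under the head. I'll lift clear and see how the arm handles a pose at the edge of its reach.

move_arm([
  [255,0,0,-50,0],
  [255,0,0,-100,0],
  [255,0,0,-150,0],
  [255,0,0,-200,0],
  [100,20,45,-220,0],
  [0,40,90,-220,0],
  [0,60,135,-220,0],
  [0,80,180,-220,0],
  [0,100,225,-220,0],
  [0,120,270,-220,0],
])

```text
t: 13.45
tool_pos: [707.1, -501.9, 290.5]
ee_rot: [[0.861, 0.509, -0.001], [0.509, -0.861, 0.001], [-0.0, -0.001, -1.0]]
wrist_force: [1.5, -0.5, 1.1]
gripper_width: 84.9
```

move_arm([
  [0,20,45,0,0],
  [0,40,90,0,0],
  [0,60,135,0,0],
  [0,80,180,0,0],
  [0,100,225,0,0],
  [0,100,225,0,0],
  [0,100,225,0,0],
  [0,100,225,0,0],
  [0,100,225,0,0],
  [0,100,225,0,0],
])

```text
t: 14.45
tool_pos: [759.0, -539.1, 219.8]
ee_rot: [[0.861, 0.508, 0.033], [0.509, -0.86, -0.024], [0.016, 0.037, -0.999]]
wrist_force: [0.2, 0.6, -0.5]
gripper_width: 85.3
```

```bash
python3 - <<'E'
from h import *
s=robot.get_state();print(s['t'],s['joint_positions'].round(3),s['tool_pos'],s['ee_rot'].round(3))
# second (last) measure of the scope: foot top silhouette in scene & top; objective end
a=cv2.imread('pics/t.png');hsv=cv2.cvtColor(a,cv2.COLOR_BGR2HSV)
mt=robot.camera_model('top');ms=robot.camera_model('scene')
m=((hsv[...,1]<60)&(hsv[...,2]>150)).astype(np.uint8);m[:,:90]=0;m[:140]=0;m[:,215:]=0;m[245:]=0
ys,xs=np.nonzero(m)
# right edge of foot: for rows 160-200 the max col ; front edge: rows
E=np.array([(x:=xs[ys==r].max(),r) for r in range(160,198)],float);W=np.array([onz(mt,u+.5,v,62)[:2] for u,v in E])
l=cv2.fitLine(W.astype(np.float32),cv2.DIST_HUBER,0,.01,.01).ravel();print('side edge',l,np.degrees(np.arctan2(l[1],l[0])))
E=np.array([(c,ys[xs==c].max()) for c in range(178,200)],float);W2=np.array([onz(mt,u,v+.5,62)[:2] for u,v in E])
l2=cv2.fitLine(W2.astype(np.float32),cv2.DIST_HUBER,0,.01,.01).ravel();print('front edge',l2,np.degrees(np.arctan2(l2[1],l2[0])))
E
```

```text
14.45 [-0.63   1.049  0.214  0.     1.838  0.407] [ 759.00615454 -539.14349667  219.7777528 ] [[ 0.861  0.508  0.033]
 [ 0.509 -0.86  -0.024]
 [ 0.016  0.037 -0.999]]
side edge [  0.66101736   0.7503706  585.         287.05      ] 48.622486
front edge [  0.7600974  -0.6498092 441.58002   255.33     ] -40.527214
```

move_arm([
  [0,-20,-45,0,0],
  [0,-40,-90,0,0],
  [0,-50,-112,0,0],
  [0,-50,-112,0,0],
  [0,-50,-112,0,0],
  [0,-50,-112,0,0],
  [0,-50,-112,0,0],
  [0,-50,-112,0,0],
  [0,-50,-112,0,0],
  [0,-50,-112,0,0],
])

```text
t: 15.45
tool_pos: [659.4, -468.4, 213.7]
ee_rot: [[0.861, 0.508, 0.032], [0.509, -0.86, -0.023], [0.016, 0.036, -0.999]]
wrist_force: [0.5, 0.8, 0.4]
gripper_width: 85.6
```

The commanded pose keeps the small tilt it took on at the reach limit. So the approach tilt I need, about 40°, can be built up by pulling beyond reach, high up and clear of everything. First I'll swing high towards the scope's azimuth, turning the tool so the camera faces the base.

move_arm([
  [0,10,-25,-40,-8],
  [0,20,-60,-75,-16],
  [0,38,-98,-105,-24],
  [0,56,-138,-130,-32],
  [0,75,-178,-155,-40],
  [0,94,-218,-175,-48],
  [0,113,-258,-195,-56],
  [0,132,-298,-212,-64],
  [0,151,-338,-228,-72],
  [0,170,-380,-240,-80],
])

```text
t: 16.45
tool_pos: [604.3, -47.4, 444.6]
ee_rot: [[-0.356, 0.934, 0.034], [0.934, 0.357, -0.023], [-0.034, 0.024, -0.999]]
wrist_force: [1.0, 0.3, -0.3]
gripper_width: 85.4
```

```bash
cat >> h.py <<'E'
def st():
    s=robot.get_state();print(s['t'],'q',s['joint_positions'].round(4).tolist(),'p',s['tool_pos'].round(1),'R',s['ee_rot'].round(3).tolist());return s
def to(p,s):
    return (s['ee_rot'].T@(np.array(p)-s['tool_pos'])).round(1)
E
python3 - <<'E'
from h import *
s=st();print(to([540,480,650],s))
E
```

```text
16.45 q [-0.0868, 0.311, 1.0579, -0.0203, 1.7368, -0.4552] p [604.3 -47.4 444.6] R [[-0.356, 0.934, 0.034], [0.934, 0.357, -0.023], [-0.034, 0.024, -0.999]]
[ 508.5  133.1 -219.6]
```

move_arm([
  [0,46,12,-20,-8],
  [0,92,24,-40,-16],
  [0,138,36,-60,-25],
  [0,184,48,-80,-33],
  [0,230,60,-100,-42],
  [0,276,72,-120,-50],
  [0,322,84,-140,-59],
  [0,368,96,-160,-67],
  [0,414,108,-180,-76],
  [0,440,116,-190,-84],
])

```text
t: 17.45
tool_pos: [532.9, 386.6, 583.1]
ee_rot: [[-0.969, -0.245, 0.045], [-0.246, 0.969, -0.014], [-0.04, -0.024, -0.999]]
wrist_force: [0.1, -1.1, 0.4]
gripper_width: 85.6
```

```bash
python3 - <<'E'
from h import *
s=st();print(to([540,480,650],s)); x=s['ee_rot'][:,0]
print('x az',np.degrees(np.arctan2(x[1],x[0])))
a=np.radians(41.5);print('pull',(s['ee_rot'].T@np.array([np.cos(a)*1000,np.sin(a)*1000,400])).round(0))
E
```

```text
17.45 q [0.6282, 0.5923, 0.2163, -0.0505, 2.3043, -1.2248] p [532.9 386.6 583.1] R [[-0.969, -0.245, 0.045], [-0.246, 0.969, -0.014], [-0.04, -0.024, -0.999]]
[-32.5  87.2 -67.8]
x az -165.76468605441113
pull [-904.  449. -375.]
```

move_arm([
  [0,-1950,910,-2050,-8],
  [0,-1950,910,-2050,-16],
  [0,-1950,910,-2050,-24],
  [0,-1950,910,-2050,-26],
  [0,-1950,910,-2050,-26],
  [0,-1950,910,-2050,-26],
  [0,-1950,910,-2050,-26],
  [0,-1950,910,-2050,-26],
  [0,-1950,910,-2050,-26],
  [0,-1950,910,-2050,-26],
])

```text
t: 18.45
tool_pos: [544.5, 415.3, 570.2]
ee_rot: [[-0.766, -0.638, 0.074], [-0.639, 0.769, 0.007], [-0.061, -0.042, -0.997]]
wrist_force: [0.2, -0.1, 0.6]
gripper_width: 85.5
```

```bash
cat >> h.py <<'E'
def tilt(s):
    R=s['ee_rot'];z=R[:,2];x=R[:,0];print('tilt',np.degrees(np.arccos(-z[2])).round(1),'az',np.degrees(np.arctan2(z[1],z[0])).round(1),'x az',np.degrees(np.arctan2(x[1],x[0])).round(1),'y_z',R[2,1].round(3))
E
python3 - <<'E'
from h import *
s=st();tilt(s)
E
```

```text
18.45 q [0.6532, 0.6132, 0.2151, -0.0507, 2.2498, -1.6448] p [544.5 415.3 570.2] R [[-0.766, -0.638, 0.074], [-0.639, 0.769, 0.007], [-0.061, -0.042, -0.997]]
tilt 4.2 az 5.2 x az -140.2 y_z -0.042
```

Each call of pulling adds about 2–3° of tilt, so I'll continue in batches, well above everything.

move_arm([
  [0,-1,48,-2,0],
  [0,-2400,48,-1750,0],
  [0,-2400,48,-1750,0],
  [0,-2400,48,-1750,0],
  [0,-2400,48,-1750,0],
  [0,-2400,48,-1750,0],
  [0,-2400,48,-1750,0],
  [0,-2400,48,-1750,0],
  [0,-2400,48,-1750,0],
  [0,-2400,48,-1750,0],
])

```text
t: 19.45
tool_pos: [550.8, 480.2, 536.7]
ee_rot: [[-0.764, -0.638, 0.098], [-0.639, 0.769, 0.027], [-0.093, -0.042, -0.995]]
wrist_force: [0.4, -0.2, -0.3]
gripper_width: 85.6
```

move_arm([
  [0,-2500,0,-1650,0],
  [0,-2500,0,-1650,0],
  [0,-2500,0,-1650,0],
  [0,-2500,0,-1650,0],
  [0,-2500,0,-1650,0],
  [0,-2500,0,-1650,0],
  [0,-2500,0,-1650,0],
  [0,-2500,0,-1650,0],
  [0,-2500,0,-1650,0],
  [0,-2500,0,-1650,0],
])

```text
t: 20.45
tool_pos: [582.0, 504.3, 508.6]
ee_rot: [[-0.76, -0.638, 0.124], [-0.638, 0.769, 0.049], [-0.126, -0.042, -0.991]]
wrist_force: [0.1, 0.8, 0.5]
gripper_width: 85.7
```

```bash
python3 - <<'E'
from h import *
s=st();tilt(s)
E
```

```text
20.45 q [0.7175, 0.7044, 0.2151, -0.0516, 2.0955, -1.5776] p [582.  504.3 508.6] R [[-0.76, -0.638, 0.124], [-0.638, 0.769, 0.049], [-0.126, -0.042, -0.991]]
tilt 7.7 az 21.5 x az -140.0 y_z -0.042
```

move_arm([
  [0,-2300,0,-1930,0],
  [0,-2300,0,-1930,0],
  [0,-2300,0,-1930,0],
  [0,-2300,0,-1930,0],
  [0,-2300,0,-1930,0],
  [0,-2300,0,-1930,0],
  [0,-2300,0,-1930,0],
  [0,-2300,0,-1930,0],
  [0,-2300,0,-1930,0],
  [0,-2300,0,-1930,0],
])

```text
t: 21.45
tool_pos: [575.2, 499.4, 530.0]
ee_rot: [[-0.755, -0.638, 0.15], [-0.636, 0.769, 0.071], [-0.16, -0.042, -0.986]]
wrist_force: [-0.8, -0.3, -0.1]
gripper_width: 85.8
```

move_arm([
  [0,-2400,0,-1800,0],
  [0,-2400,0,-1800,0],
  [0,-2400,0,-1800,0],
  [0,-2400,0,-1800,0],
  [0,-2400,0,-1800,0],
  [0,-2400,0,-1800,0],
  [0,-2400,0,-1800,0],
  [0,-2400,0,-1800,0],
  [0,-2400,0,-1800,0],
  [0,-2400,0,-1800,0],
])

```text
t: 22.45
tool_pos: [578.0, 502.1, 539.0]
ee_rot: [[-0.749, -0.638, 0.176], [-0.633, 0.769, 0.093], [-0.195, -0.042, -0.98]]
wrist_force: [0.0, 0.5, -0.7]
gripper_width: 85.1
```

move_arm([
  [0,-2460,0,-1720,0],
  [0,-2460,0,-1720,0],
  [0,-2460,0,-1720,0],
  [0,-2460,0,-1720,0],
  [0,-2460,0,-1720,0],
  [0,-2460,0,-1720,0],
  [0,-2460,0,-1720,0],
  [0,-2460,0,-1720,0],
  [0,-2460,0,-1720,0],
  [0,-2460,0,-1720,0],
])

```text
t: 23.45
tool_pos: [582.6, 506.1, 546.2]
ee_rot: [[-0.743, -0.638, 0.203], [-0.629, 0.769, 0.115], [-0.229, -0.042, -0.972]]
wrist_force: [-0.1, 0.3, 1.3]
gripper_width: 85.4
```

```bash
python3 - <<'E'
from h import *
s=st();tilt(s)
E
```

```text
23.45 q [0.7197, 0.66, 0.2151, -0.0524, 2.0354, -1.5779] p [582.6 506.1 546.2] R [[-0.743, -0.638, 0.203], [-0.629, 0.769, 0.115], [-0.229, -0.042, -0.972]]
tilt 13.5 az 29.6 x az -139.7 y_z -0.042
```

move_arm([
  [0,-2520,0,-1630,0],
  [0,-2520,0,-1630,0],
  [0,-2520,0,-1630,0],
  [0,-2520,0,-1630,0],
  [0,-2520,0,-1630,0],
  [0,-2520,0,-1630,0],
  [0,-2520,0,-1630,0],
  [0,-2520,0,-1630,0],
  [0,-2520,0,-1630,0],
  [0,-2520,0,-1630,0],
])

```text
t: 24.45
tool_pos: [588.8, 511.5, 552.0]
ee_rot: [[-0.735, -0.638, 0.229], [-0.625, 0.769, 0.138], [-0.264, -0.042, -0.964]]
wrist_force: [-0.9, -1.1, -0.1]
gripper_width: 85.4
```

move_arm([
  [0,-2570,0,-1540,0],
  [0,-2570,0,-1540,0],
  [0,-2570,0,-1540,0],
  [0,-2570,0,-1540,0],
  [0,-2570,0,-1540,0],
  [0,-2570,0,-1540,0],
  [0,-2570,0,-1540,0],
  [0,-2570,0,-1540,0],
  [0,-2570,0,-1540,0],
  [0,-2570,0,-1540,0],
])

```text
t: 25.45
tool_pos: [595.5, 517.3, 557.6]
ee_rot: [[-0.726, -0.638, 0.256], [-0.619, 0.769, 0.161], [-0.3, -0.042, -0.953]]
wrist_force: [0.9, -0.2, 0.6]
gripper_width: 84.9
```

move_arm([
  [0,-2620,0,-1450,0],
  [0,-2620,0,-1450,0],
  [0,-2620,0,-1450,0],
  [0,-2620,0,-1450,0],
  [0,-2620,0,-1450,0],
  [0,-2620,0,-1450,0],
  [0,-2620,0,-1450,0],
  [0,-2620,0,-1450,0],
  [0,-2620,0,-1450,0],
  [0,-2620,0,-1450,0],
])

```text
t: 26.45
tool_pos: [602.4, 523.3, 563.5]
ee_rot: [[-0.716, -0.638, 0.283], [-0.613, 0.769, 0.184], [-0.335, -0.042, -0.941]]
wrist_force: [-0.1, 0.2, 0.1]
gripper_width: 85.4
```

move_arm([
  [0,-2670,0,-1360,0],
  [0,-2670,0,-1360,0],
  [0,-2670,0,-1360,0],
  [0,-2670,0,-1360,0],
  [0,-2670,0,-1360,0],
  [0,-2670,0,-1360,0],
  [0,-2670,0,-1360,0],
  [0,-2670,0,-1360,0],
  [0,-2670,0,-1360,0],
  [0,-2670,0,-1360,0],
])

```text
t: 27.45
tool_pos: [609.3, 529.4, 569.9]
ee_rot: [[-0.704, -0.638, 0.311], [-0.605, 0.769, 0.207], [-0.371, -0.042, -0.928]]
wrist_force: [-0.4, -0.4, -0.2]
gripper_width: 85.5
```

move_arm([
  [0,-2720,0,-1270,0],
  [0,-2720,0,-1270,0],
  [0,-2720,0,-1270,0],
  [0,-2720,0,-1270,0],
  [0,-2720,0,-1270,0],
  [0,-2720,0,-1270,0],
  [0,-2720,0,-1270,0],
  [0,-2720,0,-1270,0],
  [0,-2720,0,-1270,0],
  [0,-2720,0,-1270,0],
])

```text
t: 28.45
tool_pos: [616.1, 535.3, 577.0]
ee_rot: [[-0.692, -0.638, 0.338], [-0.597, 0.769, 0.231], [-0.407, -0.042, -0.913]]
wrist_force: [-0.2, 0.3, -0.5]
gripper_width: 85.1
```

move_arm([
  [0,-2760,0,-1170,0],
  [0,-2760,0,-1170,0],
  [0,-2760,0,-1170,0],
  [0,-2760,0,-1170,0],
  [0,-2760,0,-1170,0],
  [0,-2760,0,-1170,0],
  [0,-2760,0,-1170,0],
  [0,-2760,0,-1170,0],
  [0,-2760,0,-1170,0],
  [0,-2760,0,-1170,0],
])

```text
t: 29.45
tool_pos: [622.9, 541.4, 584.5]
ee_rot: [[-0.678, -0.638, 0.365], [-0.587, 0.769, 0.254], [-0.443, -0.042, -0.896]]
wrist_force: [0.2, 0.2, -0.5]
gripper_width: 85.3
```

```bash
python3 - <<'E'
from h import *
s=st();tilt(s)
E
```

```text
29.45 q [0.7208, 0.64, 0.2151, -0.0515, 1.8279, -1.5775] p [622.9 541.4 584.5] R [[-0.678, -0.638, 0.365], [-0.587, 0.769, 0.254], [-0.443, -0.042, -0.896]]
tilt 26.4 az 34.9 x az -139.1 y_z -0.042
```

move_arm([
  [0,-2800,0,-1070,0],
  [0,-2800,0,-1070,0],
  [0,-2800,0,-1070,0],
  [0,-2800,0,-1070,0],
  [0,-2800,0,-1070,0],
  [0,-2800,0,-1070,0],
  [0,-2800,0,-1070,0],
  [0,-2800,0,-1070,0],
  [0,-2800,0,-1070,0],
  [0,-2800,0,-1070,0],
])

```text
t: 30.45
tool_pos: [629.6, 547.4, 592.5]
ee_rot: [[-0.663, -0.638, 0.392], [-0.576, 0.769, 0.277], [-0.478, -0.042, -0.877]]
wrist_force: [-0.6, 0.3, 0.7]
gripper_width: 85.4
```

move_arm([
  [0,-2830,0,-980,0],
  [0,-2830,0,-980,0],
  [0,-2830,0,-980,0],
  [0,-2830,0,-980,0],
  [0,-2830,0,-980,0],
  [0,-2830,0,-980,0],
  [0,-2830,0,-980,0],
  [0,-2830,0,-980,0],
  [0,-2830,0,-980,0],
  [0,-2830,0,-980,0],
])

```text
t: 31.45
tool_pos: [635.1, 552.5, 602.3]
ee_rot: [[-0.646, -0.638, 0.418], [-0.565, 0.769, 0.301], [-0.513, -0.042, -0.857]]
wrist_force: [0.3, -0.5, -0.7]
gripper_width: 85.3
```

move_arm([
  [0,-2860,0,-880,0],
  [0,-2860,0,-880,0],
  [0,-2860,0,-880,0],
  [0,-2860,0,-880,0],
  [0,-2860,0,-880,0],
  [0,-2860,0,-880,0],
  [0,-2860,0,-880,0],
  [0,-2860,0,-880,0],
  [0,-2860,0,-880,0],
  [0,-2860,0,-880,0],
])

```text
t: 32.45
tool_pos: [640.4, 557.5, 612.7]
ee_rot: [[-0.629, -0.638, 0.444], [-0.552, 0.769, 0.323], [-0.548, -0.042, -0.836]]
wrist_force: [-0.3, 0.7, 0.6]
gripper_width: 85.2
```

move_arm([
  [0,-2890,0,-780,0],
  [0,-2890,0,-780,0],
  [0,-2890,0,-780,0],
  [0,-2890,0,-780,0],
  [0,-2890,0,-780,0],
  [0,-2890,0,-780,0],
  [0,-2890,0,-780,0],
  [0,-2890,0,-780,0],
  [0,-2890,0,-780,0],
  [0,-2890,0,-780,0],
])

```text
t: 33.45
tool_pos: [645.4, 562.2, 623.7]
ee_rot: [[-0.61, -0.638, 0.47], [-0.538, 0.769, 0.346], [-0.582, -0.042, -0.812]]
wrist_force: [0.5, -0.3, -0.7]
gripper_width: 85.5
```

move_arm([
  [0,-2910,0,-680,0],
  [0,-2910,0,-680,0],
  [0,-2910,0,-680,0],
  [0,-2910,0,-680,0],
  [0,-2910,0,-680,0],
  [0,-2910,0,-680,0],
  [0,-2910,0,-680,0],
  [0,-2910,0,-680,0],
  [0,-2910,0,-680,0],
  [0,-2910,0,-680,0],
])

```text
t: 34.45
tool_pos: [649.8, 566.5, 635.6]
ee_rot: [[-0.59, -0.638, 0.495], [-0.523, 0.769, 0.368], [-0.615, -0.042, -0.787]]
wrist_force: [0.2, 0.6, -0.6]
gripper_width: 85.4
```

move_arm([
  [0,-2930,0,-580,0],
  [0,-2930,0,-580,0],
  [0,-2930,0,-580,0],
  [0,-2930,0,-580,0],
  [0,-2930,0,-580,0],
  [0,-2930,0,-580,0],
  [0,-2930,0,-580,0],
  [0,-2930,0,-580,0],
  [0,-2930,0,-580,0],
  [0,-2930,0,-580,0],
])

```text
t: 35.45
tool_pos: [653.7, 570.5, 648.2]
ee_rot: [[-0.569, -0.638, 0.519], [-0.507, 0.769, 0.39], [-0.648, -0.042, -0.761]]
wrist_force: [0.3, -0.5, 0.6]
gripper_width: 85.7
```

```bash
python3 - <<'E'
from h import *
s=st();tilt(s)
R=s['ee_rot']
z=R[:,2];yh=np.array([z[1],-z[0],0]);yh/=np.linalg.norm(yh)
yh*=np.sign(yh@R[:,1]); print('turn', np.degrees(np.arctan2(np.cross(R[:,1],yh)@z,R[:,1]@yh)))
B=np.array([517.7,334.05,0]);ax=np.array([np.cos(np.radians(40)),np.sin(np.radians(40)),0])
for d,h in ((-8,73),(-170,180),(-110,120)):
    P=B+ax*d;P[2]=h;print(d,P,to(P,s))
ms=robot.camera_model('scene')
T=[onz(ms,268+x/10-.4,112+y/10-.4,66) for x,y in((90,187),(180,175),(300,130),(400,105))]
v=np.array([-ax[1],ax[0],0])
print('tweezer near edge? in block frame',[(round((t-B)@ax,1),round((t-B)@v,1)) for t in T])
E
```

```text
35.45 q [0.7231, 0.609, 0.2151, -0.0514, 1.6128, -1.5771] p [653.7 570.5 648.2] R [[-0.569, -0.638, 0.519], [-0.507, 0.769, 0.39], [-0.648, -0.042, -0.761]]
tilt 40.5 az 36.9 x az -138.3 y_z -0.042
turn 3.6971657943143366
-8 [511.57164446 328.90769912  73.        ] [575.9 -70.9 269.8]
-170 [387.47244467 224.77610635 180.        ] [630.  -76.2  83.4]
-110 [433.43511126 263.34336293 120.        ] [623.1 -73.4 168. ]
tweezer near edge? in block frame [(np.float64(-87.7), np.float64(37.4)), (np.float64(-50.5), np.float64(37.6)), (np.float64(2.8), np.float64(54.5)), (np.float64(46.2), np.float64(61.6))]
```

Tilt is 40.5° at azimuth 37° (block 40°, tray 35°), which suits both. Now back over the scope, high, then down in front of it.

move_arm([
  [75,49,-8.5,-15,1],
  [75,98,-17,-30,2],
  [75,147,-26,-46,3],
  [75,196,-34,-61,3.7],
  [75,245,-43,-76,3.7],
  [75,294,-52,-92,3.7],
  [75,343,-60,-107,3.7],
  [75,392,-69,-122,3.7],
  [75,441,-77,-138,3.7],
  [75,475,-83,-148,3.7],
])

```text
t: 36.45
tool_pos: [384.1, 238.9, 473.1]
ee_rot: [[-0.608, -0.601, 0.519], [-0.457, 0.799, 0.39], [-0.649, -0.001, -0.76]]
wrist_force: [0.2, -1.1, -0.1]
gripper_width: 60.1
```

```bash
python3 - <<'E'
from h import *
s=st();tilt(s)
for P in ([360,200,440],[375,215,190],[387.5,224.8,180]): print(P,to(P,s))
E
```

```text
36.45 q [0.4368, -0.2929, 1.7835, 0.1636, 0.9611, -1.8245] p [384.1 238.9 473.1] R [[-0.608, -0.601, 0.519], [-0.457, 0.799, 0.39], [-0.649, -0.001, -0.76]]
tilt 40.5 az 36.9 x az -143.0 y_z -0.001
[360, 200, 440] [ 54.  -16.6  -2.5]
[375, 215, 190] [200.4 -13.5 201.2]
[387.5, 224.8, 180] [194.8 -13.2 219.2]
```

move_arm([
  [75,40,-4,25,0],
  [75,75,-6,58,0],
  [75,108,-8,92,0],
  [75,140,-10,128,0],
  [75,172,-12,165,0],
  [75,200,-13.5,201,0],
  [75,200,-13.5,201,0],
  [75,200,-13.5,201,0],
  [75,200,-13.5,201,0],
  [75,200,-13.5,201,0],
])

```text
t: 37.45
tool_pos: [376.7, 218.1, 194.8]
ee_rot: [[-0.608, -0.6, 0.521], [-0.458, 0.8, 0.387], [-0.649, -0.004, -0.761]]
wrist_force: [-0.3, 1.5, 0.2]
gripper_width: 60.6
```

```bash
python3 - <<'E'
from h import *
s=st();w,m=snap('wrist','w8');cv2.imwrite('pics/w8b.png',cv2.resize(w,(800,600),interpolation=cv2.INTER_CUBIC)[:,:,::-1])
B=np.array([517.7,334.05,62]);a=np.radians(40);ax=np.array([np.cos(a),np.sin(a),0]);v=np.array([-ax[1],ax[0],0])
for z in(0,26):print('front corners pred (800px)',[(proj(m,B+ax*-38+v*y+[0,0,z])*1.5625).round(0) for y in(-21,21)])
E
```

```text
37.45 q [0.3735, -0.1163, 2.3978, 0.7919, 0.2415, -2.5573] p [376.7 218.1 194.8] R [[-0.608, -0.6, 0.521], [-0.458, 0.8, 0.387], [-0.649, -0.004, -0.761]]
front corners pred (800px) [array([378., 289.]), array([433., 288.])]
front corners pred (800px) [array([377., 319.]), array([434., 318.])]
```

View pics/w8b.png

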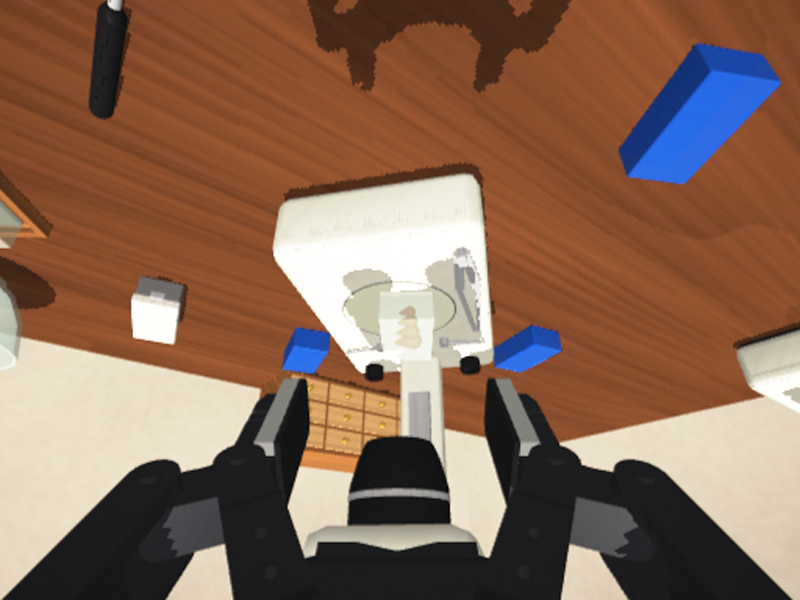

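The wrist view shows the block's front face at (380–434, 292), as predicted within about 2 mm. The tweezers lie clear to the right at (465,280). j6 is close to its limit here, so I'll check joint room for the rest of the job before going in.

```bash
cat > k.py <<'E'
import numpy as np
from scipy.optimize import least_squares
from scipy.spatial.transform import Rotation as Ro
lo=np.array([-3.11,-.84,.21,-1.34,.05,-2.56]);hi=np.array([3.11,2.01,2.61,4.49,2.63,2.56])
def fk(q,k):
    a,h,L1,L2,Lt,e=k
    R=lambda ax,t:Ro.from_euler(ax,t).as_matrix()
    A=R('z',q[0]);B=A@R('y',q[1]);C=A@R('y',q[1]+q[2]);D=C@R('z',q[3])@R('y',q[4])@R('z',q[5]+np.pi/2)
    p=A@[a,0,h]+B@[0,0,L1]+C@[e,0,L2]+D@[0,0,Lt];return p,D
S=[([-1.15299,.32022,1.56554,0,1.2574,-.02],[243.6,-520.4,230.6]),([-.63,1.049,.214,0,1.838,.407],[759,-539.1,219.8]),
([-.0868,.311,1.0579,-.0203,1.7368,-.4552],[604.3,-47.4,444.6]),([.6282,.5923,.2163,-.0505,2.3043,-1.2248],[532.9,386.6,583.1]),
([.7208,.64,.2151,-.0515,1.8279,-1.5775],[622.9,541.4,584.5]),([.7231,.609,.2151,-.0514,1.6128,-1.5771],[653.7,570.5,648.2]),
([.4368,-.2929,1.7835,.1636,.9611,-1.8245],[384.1,238.9,473.1]),([.3735,-.1163,2.3978,.7919,.2415,-2.5573],[376.7,218.1,194.8])]
f=least_squares(lambda k:np.r_[np.concatenate([fk(q,k)[0]-p for q,p in S]),.01*(k-[0,180,590,416,350,0])],[0,180,590,416,350,0]);K=f.x
def ik(p,R,q0):
    return least_squares(lambda q:np.r_[(fk(q,K)[0]-p)/100,(Ro.from_matrix(fk(q,K)[1].T@R)).as_rotvec()],np.clip(q0,lo+.01,hi-.01),bounds=(lo,hi))
E
python3 - <<'E'
from k import *
print(K.round(1),[np.abs(fk(q,K)[0]-p).max().round(1) for q,p in S]);print(fk(S[-1][0],K)[1].round(3))
q0=np.array(S[-1][0]);R=fk(q0,K)[1]
Rf=R@np.diag([-1,-1,1.])
W={'here':[376.7,218.1,194.8],'pre':[420,255,130],'blk':[511.6,328.9,72],'back':[420,255,150],'up':[420,255,260],'mid':[480,120,260],'trayhi':[565,-41,120],'tray':[565,-41,17]}
for nm,RR,q in(('cam low',R,q0),('flip',Rf,np.r_[q0[:5],.58])):
    for n,p in W.items():
        s=ik(np.array(p),RR,q);q=s.x;print(nm,n,q.round(2),s.cost.round(5))
E
```

```text
[ -1.5 141.2 592.9 417.5 320.9  24.7] [np.float64(10.7), np.float64(9.3), np.float64(11.5), np.float64(9.9), np.float64(8.5), np.float64(8.3), np.float64(10.0), np.float64(10.0)]
[[-0.607 -0.6    0.521]
 [-0.458  0.8    0.387]
 [-0.649 -0.004 -0.761]]
cam low here [ 0.42 -0.12  2.4   0.71  0.22 -2.44] 0.0
cam low pre [ 0.52  0.1   2.37  0.89  0.05 -2.56] 0.00279
cam low blk [ 0.55  0.36  2.16  0.91  0.05 -2.56] 0.00718
cam low back [ 0.51  0.06  2.36  0.89  0.07 -2.56] 0.00092
cam low up [ 0.48 -0.11  2.19  0.29  0.37 -1.97] 0.0
cam low mid [ 0.05 -0.07  2.13  0.6   0.58 -2.56] 0.00228
cam low trayhi [-0.16  0.26  2.06  0.41  0.44 -2.56] 0.06161
cam low tray [-0.11  0.43  2.14  0.39  0.22 -2.56] 0.0896
flip here [ 0.42 -0.12  2.4   0.71  0.22  0.7 ] 0.0
flip pre [ 0.48  0.11  2.42  2.27  0.14 -0.84] 0.0
flip blk [ 0.54  0.38  2.25  2.81  0.2  -1.32] 0.0
flip back [ 0.48  0.07  2.39  1.7   0.11 -0.26] 0.0
flip up [ 0.48 -0.11  2.19  0.29  0.37  1.17] 0.0
flip mid [-0.01 -0.06  2.15  0.77  0.6   0.36] 0.0
flip trayhi [-0.39  0.32  2.14  1.19  0.64 -0.45] 0.0
flip tray [-0.39  0.52  2.23  1.6   0.59 -0.94] 0.0
```

```bash
python3 - <<'E'
from h import *
from k import *
ms=robot.camera_model('scene');c=proj(ms,[320.4,-484.4,372]);print('cam at',c,'tcp',proj(ms,[243.6,-520.4,230.6]))
a=cv2.imread('pics/s.png')[170:260,20:140];b=cv2.resize(a,None,fx=6,fy=6,interpolation=cv2.INTER_CUBIC)
q=((c-[20,170])*6).astype(int);cv2.circle(b,tuple(map(int,q)),14,(0,0,255),1);cv2.imwrite('pics/c3.png',b)
# dense path in flip orientation
q=np.array(S[-1][0]);R=fk(q,K)[1]@np.diag([-1,-1,1.]);q[5]=.58
P=[[376.7,218.1,194.8],[376.7,218.1,130],[420,255,100],[511.6,328.9,72],[420,255,100],[420,255,200]]
for A,B in zip(P,P[1:]):
    for t in np.linspace(0,1,8)[1:]:
        s=ik((1-t)*np.array(A)+t*np.array(B),R,q);d=np.abs(s.x-q).max();q=s.x
        print(q.round(2),'step',d.round(2)) if d>.3 or t==1 else 0
E
```

```text
cam at [103.2 214.2] tcp [ 88.5 239.3]
[ 0.42  0.03  2.52  2.19  0.17 -0.79] step 0.22
[ 0.48  0.19  2.46  2.67  0.23 -1.24] step 0.04
[ 0.54  0.38  2.25  2.81  0.2  -1.32] step 0.03
[ 0.48  0.19  2.46  2.67  0.23 -1.24] step 0.03
[ 0.48  0.08  2.4   1.94  0.11 -0.5 ] step 0.37
[ 0.48  0.05  2.38  1.45  0.11 -0.  ] step 0.49
[0.48 0.03 2.35 1.02 0.12 0.43] step 0.43
[ 0.48 -0.03  2.3   0.57  0.19  0.88] step 0.17
```

View pics/c3.png

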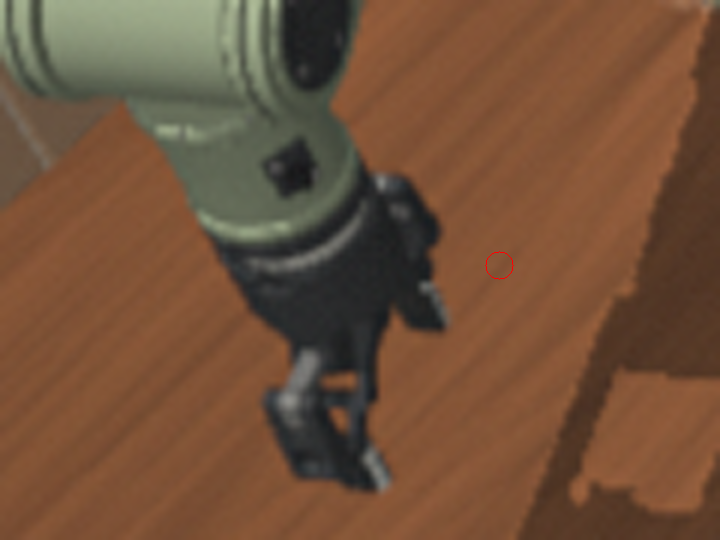

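No camera body exists there, so the flipped tool, with comfortable joint ranges, is safe. I'll turn it 180° here.

move_arm([
  [75,0,0,0,8.5],
  [75,0,0,0,17],
  [75,0,0,0,25.5],
  [75,0,0,0,34],
  [75,0,0,0,42.5],
  [75,0,0,0,51],
  [75,0,0,0,59.5],
  [75,0,0,0,68],
  [75,0,0,0,76.5],
  [75,0,0,0,85],
])

```text
t: 38.5
tool_pos: [376.3, 218.0, 194.5]
ee_rot: [[-0.647, 0.558, 0.521], [0.761, 0.521, 0.387], [-0.055, 0.646, -0.761]]
wrist_force: [0.4, -0.0, -0.0]
gripper_width: 60.0
```

move_arm([
  [75,0,0,0,8.5],
  [75,0,0,0,17],
  [75,0,0,0,25.5],
  [75,0,0,0,34],
  [75,0,0,0,42.5],
  [75,0,0,0,51],
  [75,0,0,0,59.5],
  [75,0,0,0,68],
  [75,0,0,0,76.5],
  [75,0,0,0,85],
])

```text
t: 39.5
tool_pos: [376.3, 218.0, 194.4]
ee_rot: [[0.499, 0.693, 0.521], [0.585, -0.713, 0.387], [0.639, 0.112, -0.761]]
wrist_force: [0.7, 0.2, -0.1]
gripper_width: 60.4
```

```bash
python3 - <<'E'
from h import *
s=st();tilt(s)
R=s['ee_rot'];z=R[:,2];yh=np.array([z[1],-z[0],0]);yh/=np.linalg.norm(yh);yh*=np.sign(yh@R[:,1])
print('turn to level',np.degrees(np.arctan2(np.cross(R[:,1],yh)@z,R[:,1]@yh)))
B=np.array([517.7,334.05,0]);a=np.radians(40);ax=np.array([np.cos(a),np.sin(a),0])
for d,h in((-130,130),(-20,74)):
    P=B+ax*d;P[2]=h;print(P,to(P,s))
E
```

```text
39.5 q [0.3735, -0.1163, 2.3986, 0.7924, 0.2415, 0.416] p [376.3 218.  194.4] R [[0.499, 0.693, 0.521], [0.585, -0.713, 0.387], [0.639, 0.112, -0.761]]
tilt 40.4 az 36.6 x az 49.5 y_z 0.112
turn to level 9.906129078969855
[418.11422239 250.48761074 130.        ] [-1.3 -1.3 83.4]
[502.37911114 321.19424781  74.        ] [ 46.4   0.4 197.2]
```

move_arm([
  [75,0,0,10,5],
  [75,0,0,20,9.9],
  [75,0,0,30,9.9],
  [75,0,0,40,9.9],
  [75,0,0,50,9.9],
  [75,0,0,60,9.9],
  [75,0,-1,70,9.9],
  [75,-1,-1,80,9.9],
  [75,-1,-1,83,9.9],
  [75,-1,-1,83,9.9],
])

```text
t: 40.5
tool_pos: [418.4, 250.3, 129.7]
ee_rot: [[0.608, 0.6, 0.52], [0.459, -0.8, 0.387], [0.648, 0.003, -0.762]]
wrist_force: [0.3, 0.4, 0.9]
gripper_width: 60.0
```

```bash
python3 - <<'E'
from h import *
s=st();tilt(s)
B=np.array([517.7,334.05,0]);a=np.radians(40);ax=np.array([np.cos(a),np.sin(a),0])
for d,h in((-75,92),(-20,74)):
    P=B+ax*d;P[2]=h;print(P,to(P,s))
w,m=snap('wrist','w9');cv2.imwrite('pics/w9b.png',cv2.resize(w,(800,600),interpolation=cv2.INTER_CUBIC)[:,:,::-1])
v=np.array([-ax[1],ax[0],0])
for z in(62,88):print('pred',[(proj(m,B+ax*x+v*y+[0,0,z])*1.5625).round(0).tolist() for x in(-38,38) for y in(-21,21)])
E
```

```text
40.5 q [0.4256, 0.1098, 2.4221, 2.1118, 0.1611, -0.7159] p [418.4 250.3 129.7] R [[0.608, 0.6, 0.52], [0.459, -0.8, 0.387], [0.648, 0.003, -0.762]]
tilt 40.4 az 36.6 x az 37.0 y_z 0.003
[460.24666677 285.84092927  92.        ] [17.3 -3.4 64.2]
[502.37911114 321.19424781  74.        ] [ 47.5  -6.5 113.5]
pred [[423.0, 247.0], [348.0, 251.0], [414.0, 138.0], [346.0, 141.0]]
pred [[426.0, 223.0], [343.0, 227.0], [416.0, 106.0], [341.0, 109.0]]
```

View pics/w9b.png

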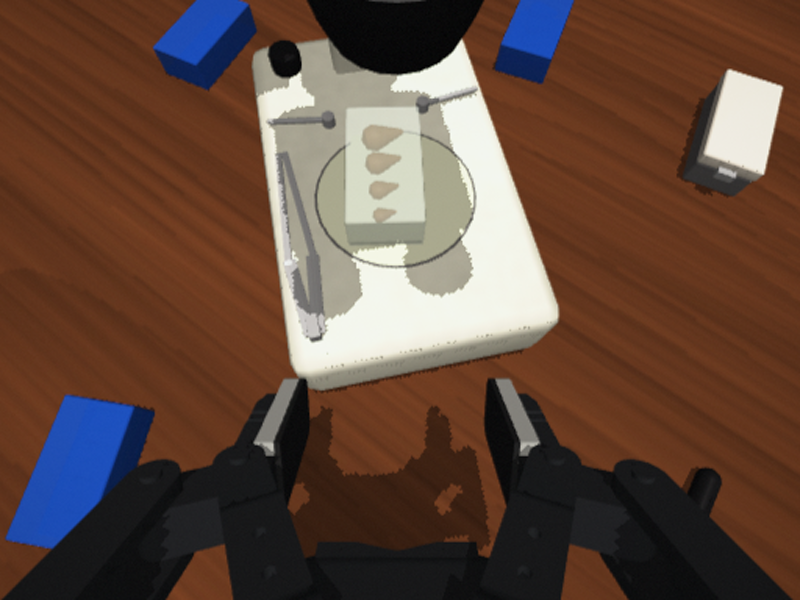

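The block with its four shells is at (345–424, 107–243), the finger gap is centred about column 395, and the tweezers' leg runs close by at (303–315, 215–330). I'll narrow the opening to about 52 mm, keep the tips above tweezer height, and go in straight.

move_arm([
  [100,2,-1,6,0],
  [100,6,-2.5,18,0],
  [100,11,-4,30,0],
  [100,16,-5,42,0],
  [100,22,-5.5,54,0],
  [100,27,-5.5,66,0],
  [100,32,-5.5,76,0],
  [100,36,-5.5,86,0],
  [100,36,-5.5,86,0],
  [100,36,-5.5,86,0],
])

```text
t: 41.55
tool_pos: [480.7, 303.9, 86.6]
ee_rot: [[0.61, 0.6, 0.518], [0.459, -0.8, 0.386], [0.646, 0.003, -0.763]]
wrist_force: [-0.4, 0.7, -1.1]
gripper_width: 52.1
```

```bash
python3 - <<'E'
from h import *
s=st();tilt(s);print(s['wrist_force'].round(1),s['gripper_width'])
B=np.array([517.7,334.05,0]);a=np.radians(40);ax=np.array([np.cos(a),np.sin(a),0])
P=B+ax*-20;P[2]=75;print(P,to(P,s))
w,m=snap('wrist','w10');cv2.imwrite('pics/w10b.png',cv2.resize(w[40:300,120:400],(700,650))[:600][:,:,::-1])
E
```

```text
41.55 q [0.4893, 0.3077, 2.3159, 2.6412, 0.2033, -1.1987] p [480.7 303.9  86.6] R [[0.61, 0.6, 0.518], [0.459, -0.8, 0.386], [0.646, 0.003, -0.763]]
tilt 40.3 az 36.7 x az 37.0 y_z 0.003
[-0.4  0.7 -1.1] 52.07042979378123
[502.37911114 321.19424781  75.        ] [13.7 -0.9 26.8]
```

View pics/w10b.png

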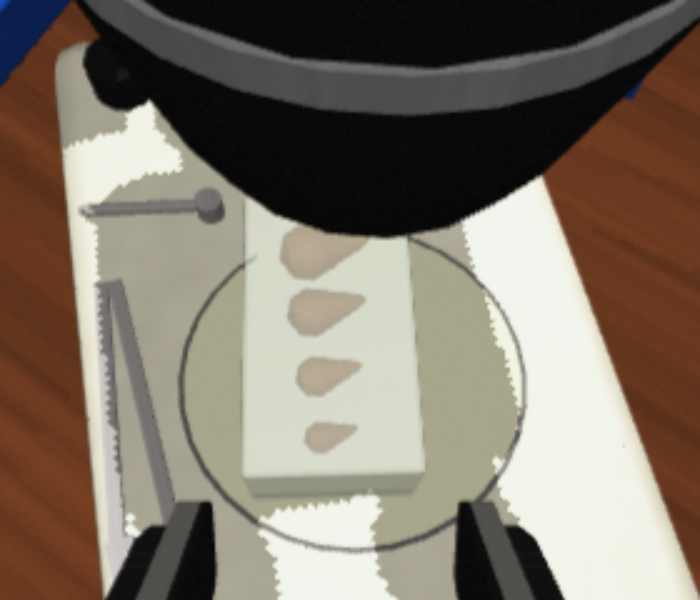

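Block is centred between the fingers, and the left finger is clear of the tweezers. Final advance and grip.

move_arm([
  [100,4,-0.5,7,0],
  [100,7,-0.5,14,0],
  [100,11,-0.5,21,0],
  [100,13.5,-0.5,26.5,0],
  [100,13.5,-0.5,26.5,0],
  [200,13.5,-0.5,26.5,0],
  [200,13.5,-0.5,26.5,0],
  [200,13.5,-0.5,26.5,0],
  [200,13.5,-0.5,26.5,0],
  [200,13.5,-0.5,26.5,0],
], force=60)

```text
t: 42.6
tool_pos: [502.4, 320.8, 75.2]
ee_rot: [[0.61, 0.6, 0.519], [0.459, -0.8, 0.386], [0.646, 0.003, -0.763]]
wrist_force: [-1.9, -0.3, 1.6]
gripper_width: 40.5
```

```bash
python3 - <<'E'
from h import *
s=st();tilt(s);print(s['wrist_force'].round(1),s['gripper_width'])
p=s['tool_pos'];a=np.radians(37)
for n,P in (('lift+out',p+[-150*np.cos(a),-150*np.sin(a),0]+np.array([0,0,25])),('lift6',p+[0,0,8])): print(n,to(P,s))
w,m=snap('wrist','w11')
E
```

```text
42.6 q [0.5012, 0.3605, 2.2695, 2.6916, 0.2067, -1.2395] p [502.4 320.8  75.2] R [[0.61, 0.6, 0.519], [0.459, -0.8, 0.386], [0.646, 0.003, -0.763]]
tilt 40.3 az 36.7 x az 37.0 y_z 0.003
[-1.9 -0.3  1.6] 40.48482399393935
lift+out [ -98.3    0.5 -116. ]
lift6 [ 5.2  0.  -6.1]
```

Gripped. Small lift, then straight out towards the front.

move_arm([
  [200,2,0,-2.5,0],
  [200,4,0,-5,0],
  [200,4,0,-5,0],
  [200,-4,0,-11,0],
  [200,-15,0,-21,0],
  [200,-30,0,-35,0],
  [200,-50,0,-54,0],
  [200,-70,0,-73,0],
  [200,-90,0,-93,0],
  [200,-110,0,-113,0],
])

```text
t: 43.65
tool_pos: [375.1, 225.7, 90.0]
ee_rot: [[0.61, 0.6, 0.518], [0.459, -0.8, 0.386], [0.646, 0.003, -0.764]]
wrist_force: [-0.1, -0.4, -0.5]
gripper_width: 40.4
```

```bash
python3 - <<'E'
from h import *
from k import *
s=st();tilt(s);print(s['wrist_force'].round(1),s['gripper_width'])
w,m=snap('wrist','w12');cv2.imwrite('pics/w12b.png',cv2.resize(w,(800,600),interpolation=cv2.INTER_CUBIC)[:,:,::-1])
# tray: refine from top image by wood mask rectangle
b=cv2.imread('pics/t.png');mt=robot.camera_model('top')
T=np.array([[396,241],[422,224],[503,337],[478,356]])
C=np.array([onz(mt,u*.64,v*.64,11)[:2] for u,v in T]);r=cv2.minAreaRect(C.astype(np.float32));print('tray rect',r)
hsv=cv2.cvtColor(b,cv2.COLOR_BGR2HSV);roi=np.zeros(b.shape[:2],np.uint8);cv2.fillConvexPoly(roi,((T.mean(0)+(T-T.mean(0))*1.15)*.64).astype(np.int32),255)
mk=((hsv[...,2]>165)|(hsv[...,1]<70)).astype(np.uint8)&(roi>0);ys,xs=np.nonzero(mk)
W=np.array([onz(mt,x,y,11)[:2] for x,y in zip(xs,ys)],np.float32);r=cv2.minAreaRect(W);print('mask rect',r,len(W))
# ik to the tray
q=s['joint_positions'];R=s['ee_rot'];A=s['tool_pos']
for B in([420,230,200],[470,110,200],[540,-40,150],[556,-56,19]):
    B=np.array(B,float)
    for t in np.linspace(0,1,8)[1:]:
        g=ik((1-t)*A+t*B,R,q);d=np.abs(g.x-q).max();q=g.x
        if d>.35 or t==1: print(((1-t)*A+t*B).round(0),q.round(2),d.round(2),g.cost.round(5))
    A=B
E
```

```text
43.65 q [0.4065, 0.1525, 2.5771, 2.636, 0.3135, -1.2698] p [375.1 225.7  90. ] R [[0.61, 0.6, 0.518], [0.459, -0.8, 0.386], [0.646, 0.003, -0.764]]
tilt 40.2 az 36.7 x az 37.0 y_z 0.003
[-0.1 -0.4 -0.5] 40.421842474935964
tray rect ((570.9776611328125, -37.824119567871094), (283.12310791015625, 63.915008544921875), 35.3235969543457)
mask rect ((572.7085571289062, -35.68809509277344), (327.9278564453125, 74.93296813964844), 35.0615234375) 2394
[394. 228. 137.] [ 0.43  0.04  2.47  1.97  0.15 -0.57] 0.37 0.0
[401. 228. 153.] [ 0.42  0.02  2.43  1.53  0.14 -0.13] 0.45 0.0
[407. 229. 169.] [ 0.41 -0.01  2.39  1.14  0.16  0.25] 0.38 0.0
[420. 230. 200.] [ 0.4  -0.04  2.32  0.72  0.24  0.68] 0.17 0.0
[470. 110. 200.] [-0.05  0.01  2.27  1.01  0.5   0.06] 0.06 0.0
[540. -40. 150.] [-0.41  0.24  2.15  1.1   0.68 -0.35] 0.04 0.0
[556. -56.  19.] [-0.43  0.51  2.23  1.55  0.6  -0.93] 0.08 0.0
```

View pics/w12b.png

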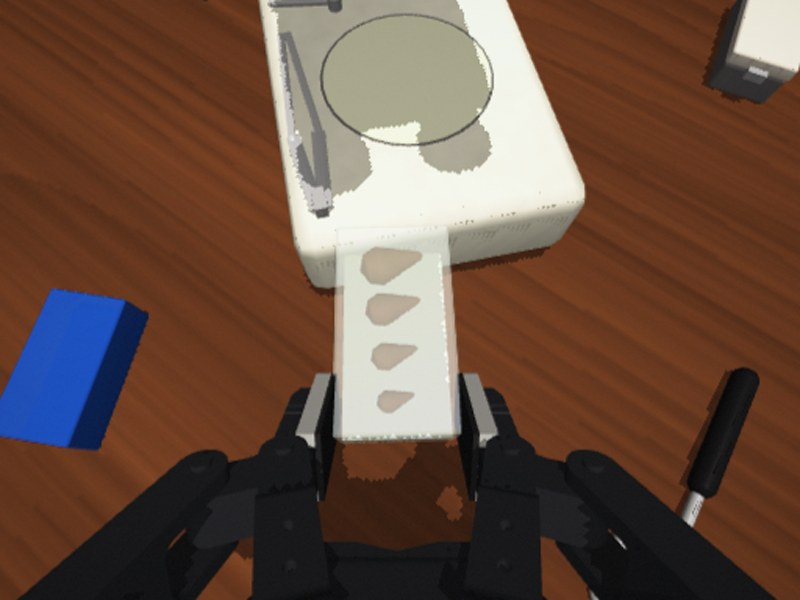

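The block is held level between the fingers, clear of the scope, and the tweezers are unmoved. I'll work out its centre relative to the TCP and plan the move to the bay.

```bash
python3 - <<'E'
from h import *
from k import *
s=robot.get_state();m=robot.camera_model('wrist');p=s['tool_pos'];R=s['ee_rot']
zt=p[2]+12.8
C=np.array([onz(m,u*.64,v*.64,zt) for u,v in((338,437),(457,437),(447,228),(338,228))])
print('sizes',[np.linalg.norm(C[i]-C[i-1]).round(1) for i in range(4)])
r=cv2.minAreaRect(C[:,:2].astype(np.float32));print(r)
e=[C[2]-C[1],C[3]-C[0]];print('az',[np.degrees(np.arctan2(v[1],v[0])).round(1) for v in e])
a=np.radians(37);ax=np.array([np.cos(a),np.sin(a)]);v=np.array([-ax[1],ax[0]])
d=C[:,:2].mean(0)-p[:2];print('centre rel TCP: along',d@ax,'lat',d@v)
off=ax*20;bay=np.array([571.5,-37])
hi=np.r_[bay-off,100.];print('hi',hi,to(hi,s))
q=s['joint_positions'];A=p
for B in(np.r_[bay-off,120],np.r_[bay-off,20]):
    for t in np.linspace(0,1,12)[1:]:
        g=ik((1-t)*A+t*B,R,q);d=np.abs(g.x-q).max();q=g.x
        if d>.3 or t==1: print(((1-t)*A+t*B).round(0),q.round(2),d.round(2),g.cost.round(5))
    A=B
print('to120',to(np.r_[bay-off,120],s))
E
```

```text
sizes [np.float64(74.0), np.float64(37.1), np.float64(74.0), np.float64(40.1)]
((386.5999755859375, 236.1999969482422), (74.03608703613281, 40.13997268676758), 36.97832489013672)
az [np.float64(37.0), np.float64(39.3)]
centre rel TCP: along 21.376872907592205 lat 0.060299334267024676
hi [555.5272898  -49.03630046 100.        ] [ -3.9 328.7 -17.6]
[556. -49. 120.] [-0.41  0.31  2.14  1.16  0.65 -0.44] 0.06 0.0
[556. -49.  20.] [-0.41  0.5   2.23  1.55  0.59 -0.91] 0.05 0.0
to120 [  8.9 328.8 -33. ]
```

move_arm([
  [200,4,20,-14,0],
  [200,6,55,-24,0],
  [200,8,95,-32,0],
  [200,9,135,-33,0],
  [200,9,175,-33,0],
  [200,9,215,-33,0],
  [200,9,255,-33,0],
  [200,9,290,-33,0],
  [200,9,315,-33,0],
  [200,9,329,-33,0],
])

```text
t: 44.7
tool_pos: [563.6, -47.2, 122.0]
ee_rot: [[0.61, 0.598, 0.52], [0.458, -0.801, 0.385], [0.647, 0.003, -0.763]]
wrist_force: [0.6, 1.0, -1.0]
gripper_width: 40.2
```

move_arm([
  [200,-6,0,8,0],
  [200,-13,0,15,0],
  [200,-19,0,23,0],
  [200,-26,0,30,0],
  [200,-29,0,34,0],
  [200,-29,0,34,0],
  [200,-29,0,34,0],
  [200,-29,0,34,0],
  [200,-29,0,34,0],
  [200,-29,0,34,0],
])

```text
t: 45.7
tool_pos: [562.7, -45.3, 77.9]
ee_rot: [[0.609, 0.6, 0.519], [0.459, -0.8, 0.386], [0.647, 0.003, -0.763]]
wrist_force: [0.4, 0.2, -0.9]
gripper_width: 40.6
```

```bash
python3 - <<'E'
from h import *
s=st();tilt(s);print(s['wrist_force'].round(1),s['gripper_width'])
w,m=snap('wrist','w13');cv2.imwrite('pics/w13b.png',cv2.resize(w,(800,600),interpolation=cv2.INTER_CUBIC)[:,:,::-1])
a=np.radians(35.2);ax=np.array([np.cos(a),np.sin(a),0]);v=np.array([-ax[1],ax[0],0]);bay=np.array([571.5,-37,11.])
print('tray corners pred',[(proj(m,bay+ax*x+v*y)*1.5625).round(0).tolist() for x in(-142,142) for y in(-34,34)])
print('bay rim pred',[(proj(m,bay+ax*x+v*y)*1.5625).round(0).tolist() for x in(-44,44) for y in(-28,28)])
E
```

```text
45.7 q [-0.4269, 0.3971, 2.1781, 1.3197, 0.6243, -0.6429] p [562.7 -45.3  77.9] R [[0.609, 0.6, 0.519], [0.459, -0.8, 0.386], [0.647, 0.003, -0.763]]
tilt 40.3 az 36.6 x az 37.0 y_z 0.003
[ 0.4  0.2 -0.9] 40.59692958998265
tray corners pred [[469.0, 768.0], [291.0, 762.0], [456.0, 158.0], [344.0, 155.0]]
bay rim pred [[450.0, 490.0], [328.0, 486.0], [448.0, 310.0], [342.0, 307.0]]
```

View pics/w13b.png

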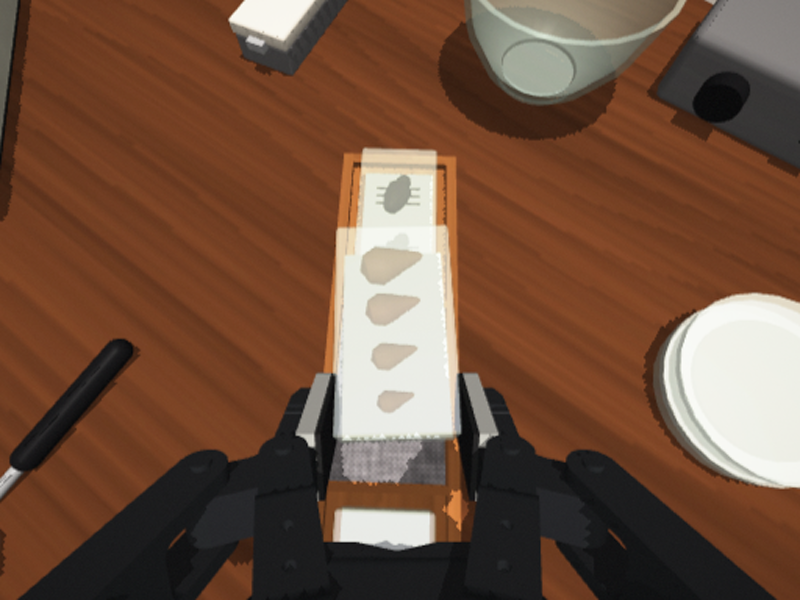

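Tray corners and bay rim in the view match the prediction within 3 px, and the bay is empty. Lowering.

move_arm([
  [200,-7,-1.6,1,0],
  [200,-12,-1.6,6,0],
  [200,-19,-1.6,13,0],
  [200,-25,-1.6,19,0],
  [200,-31,-1.6,25,0],
  [200,-36,-1.6,30,0],
  [200,-40,-1.6,34,0],
  [200,-42.7,-1.6,36.4,0],
  [200,-42.7,-1.6,36.4,0],
  [200,-42.7,-1.6,36.4,0],
])

```text
t: 46.75
tool_pos: [554.6, -49.6, 22.3]
ee_rot: [[0.609, 0.6, 0.519], [0.459, -0.8, 0.386], [0.647, 0.003, -0.763]]
wrist_force: [0.4, -0.8, -0.6]
gripper_width: 40.1
```

move_arm([
  [200,-0.5,0,0.6,0],
  [200,-1,0,1.2,0],
  [200,-1.5,0,1.7,0],
  [200,-1.9,0,2.2,0],
  [200,-2,0,2.4,0],
  [200,-2,0,2.4,0],
  [200,-2,0,2.4,0],
  [200,-2,0,2.4,0],
  [200,-2,0,2.4,0],
  [200,-2,0,2.4,0],
])

```text
t: 47.75
tool_pos: [554.5, -49.6, 19.2]
ee_rot: [[0.609, 0.6, 0.519], [0.459, -0.8, 0.386], [0.647, 0.003, -0.763]]
wrist_force: [-2.9, -1.1, 3.7]
gripper_width: 40.5
```

Contact at the expected height with about 4 N. Release, then back out along the tool axis.

move_arm([
  [150,-2,0,2.4,0],
  [88,0,0,0,0],
  [88,0,0,0,0],
  [88,0,0,0,0],
  [88,0,0,0,0],
  [88,0,0,0,0],
  [88,1,0,-3,0],
  [88,2,0,-10,0],
  [88,3,0,-20,0],
  [88,5,0,-35,0],
])

```text
t: 48.75
tool_pos: [538.9, -60.7, 49.2]
ee_rot: [[0.61, 0.6, 0.518], [0.459, -0.8, 0.386], [0.646, 0.002, -0.763]]
wrist_force: [0.5, -0.4, 0.0]
gripper_width: 55.8
```

move_arm([
  [88,5,0,-20,0],
  [88,10,0,-45,0],
  [88,20,0,-75,0],
  [88,30,0,-105,0],
  [88,40,0,-135,0],
  [88,50,0,-165,0],
  [88,50,0,-165,0],
  [88,50,0,-165,0],
  [88,50,0,-165,0],
  [88,50,0,-165,0],
])

```text
t: 49.75
tool_pos: [483.7, -100.9, 205.9]
ee_rot: [[0.611, 0.6, 0.517], [0.458, -0.8, 0.387], [0.646, 0.0, -0.763]]
wrist_force: [-0.1, 0.3, 0.2]
gripper_width: 55.8
```

```bash
python3 - <<'E'
from h import *
s=st();print(s['wrist_force'].round(1),s['gripper_width'])
w,m=snap('wrist','w14')
a=np.radians(35.2);ax=np.array([np.cos(a),np.sin(a),0]);v=np.array([-ax[1],ax[0],0]);bay=np.array([571.5,-37,32.])
# shells = brown pixels in the bay, on white: report in tray coords; rim-band profile around the block
hsv=cv2.cvtColor(w,cv2.COLOR_RGB2HSV)
def at(x,y,z): 
    u,t=proj(m,[*(bay+ax*x+v*y)[:2],z]);u,t=int(round(u)),int(round(t));return tuple(hsv[t,u]) if 0<=u<512 and 0<=t<384 else None
print('lengthwise y=15');print([(x,[int(k) for k in at(x,15,32)]) for x in range(-60,61,5) if at(x,15,32)])
print('crosswise x=20');print([(y,[int(k) for k in at(20,y,32)]) for y in range(-44,45,4) if at(20,y,32)])
print('crosswise x=-25');print([(y,[int(k) for k in at(-25,y,32)]) for y in range(-44,45,4) if at(-25,y,32)])
print('block pred px',[proj(m,bay+ax*x+v*y).tolist() for x in(-38,38) for y in(-21,21)])
t,_=snap('top','t_end');sc,_=snap('scene','s_end')
E
```

```text
49.75 q [-0.6418, 0.1324, 2.1061, 0.9049, 0.9076, -0.2977] p [ 483.7 -100.9  205.9] R [[0.611, 0.6, 0.517], [0.458, -0.8, 0.387], [0.646, 0.0, -0.763]]
[-0.1  0.3  0.2] 55.775252995424864
lengthwise y=15
[(-60, [34, 9, 236]), (-55, [19, 54, 237]), (-50, [13, 177, 197]), (-45, [4, 11, 162]), (-40, [33, 32, 170]), (-35, [33, 10, 236]), (-30, [36, 11, 237]), (-25, [33, 11, 236]), (-20, [33, 10, 236]), (-15, [33, 11, 236]), (-10, [36, 11, 236]), (-5, [33, 11, 236]), (0, [36, 11, 236]), (5, [33, 11, 236]), (10, [35, 12, 237]), (15, [33, 13, 236]), (20, [32, 18, 232]), (25, [35, 13, 236]), (30, [26, 9, 224]), (35, [17, 59, 220]), (40, [14, 176, 203]), (45, [35, 29, 166]), (50, [35, 33, 171]), (55, [33, 24, 200]), (60, [35, 14, 236])]
crosswise x=20
[(-44, [10, 178, 123]), (-40, [10, 174, 110]), (-36, [10, 176, 103]), (-32, [12, 182, 133]), (-28, [13, 175, 189]), (-24, [0, 11, 159]), (-20, [0, 13, 154]), (-16, [36, 11, 242]), (-12, [35, 13, 236]), (-8, [35, 13, 237]), (-4, [35, 14, 235]), (0, [20, 48, 198]), (4, [20, 51, 206]), (8, [20, 50, 208]), (12, [22, 43, 194]), (16, [35, 13, 237]), (20, [35, 14, 234]), (24, [4, 12, 146]), (28, [13, 175, 159]), (32, [12, 176, 162]), (36, [11, 180, 119]), (40, [11, 176, 122]), (44, [10, 176, 120])]
crosswise x=-25
[(-44, [11, 177, 125]), (-40, [11, 177, 115]), (-36, [10, 177, 118]), (-32, [10, 177, 118]), (-28, [13, 175, 197]), (-24, [11, 55, 171]), (-20, [36, 6, 228]), (-16, [33, 11, 236]), (-12, [36, 11, 237]), (-8, [33, 10, 236]), (-4, [26, 23, 220]), (0, [26, 24, 219]), (4, [26, 26, 213]), (8, [36, 11, 236]), (12, [33, 10, 236]), (16, [33, 11, 236]), (20, [173, 11, 95]), (24, [0, 12, 155]), (28, [13, 173, 206]), (32, [13, 178, 185]), (36, [11, 182, 109]), (40, [10, 176, 106]), (44, [11, 180, 112])]
block pred px [[271.4, 217.1], [235.8, 216.1], [271.9, 159.5], [238.9, 158.7]]
```

The profile shows the block's white body inside the bay, with felt visible on all four sides. The gripper is open and clear with no force on it. Handing in.

```bash
python3 - <<'E'
from h import *
a=cv2.imread('pics/t.png').astype(int);b=cv2.imread('pics/t_end.png').astype(int)
d=np.abs(a-b).max(2)
for n,(u,v) in dict(scope=(150,175),bowl=(271,107),dishes=(333,151),lens=(249,240),slidebox=(220,131),bottle=(416,168)).items(): print(n,'median diff',np.median(d[v-8:v+9,u-8:u+9]))
print(robot.job_done(),robot.get_state()['t'])
E
```

```text
scope median diff 1.0
bowl median diff 3.0
dishes median diff 0.0
lens median diff 2.0
slidebox median diff 0.0
bottle median diff 4.0
the job is handed in; nothing more can be done
the job is handed in; nothing more can be done
```

The job is done and handed in at about 50 s: four shells logged, and the block is in the empty bay of the tray.

- **Counter:** I pushed the lever five times. The first push was slow and went to the stop, but it did not register: the drum still read zero afterwards. The next four brisk clicks read 1, 2, 3 and 4 on the drum pips, and I backed off well above the lever after each one.
- **Block:** A vertical tool cannot reach under the objective, and moves only allow turning about the tool's own axis. I built up a 40° tilt by commanding poses just beyond the arm's reach, high and clear of everything. That used up about 17 s. I then gripped the block by its sides, pulled it straight out to the front, lowered it until it touched with about 4 N, let go and backed away.
- **Last checks:**
  - The block sits inside the bay with felt showing on all four sides.
  - The gripper is open with no force on it.
  - Before and after top views show no change at the scope, bowl, dishes, lens, slide box and bottle.
- **Not checked:** My last picture could not be viewed because of the 12-picture limit, so the final placement was judged from pixel values only. The tweezers were last seen, unmoved, just after the block came off the stage. I did not compare the two tray blocks before and after.

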